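# Pack the fitter's tray: full tin and files

## Robot

A 6-joint arm with a two-finger parallel gripper is mounted at the origin on the work surface. World frame = base frame: x ahead of the robot, y to its left, z up, the work surface at z = 0. Lengths are in m, angles in degrees, forces in N, time in s.
With the tool pointing down it reaches from about 0.375 to 0.9 m from the base axis. Payload 3.1 kg.
Tool frame: the origin (TCP) lies midway between the tips of the shut fingers; the grasp point (between the pads) lies 19 mm behind it (env.pinch_z is the distance from the TCP to the grasp point, in m); y points along the fingers, x is the direction in which the jaws open and shut, and the axes are right-handed (so a half turn about y gives the same grasp; the last joint's range is limited). The gripper opens to 85 mm and grips with 20 to 120 N. Pads are 22 mm wide; open, the fingers measure 114 mm over their backs; the gripper's body (76 mm by 85 mm) begins 54 mm behind the grasp point. The pads swing forward as they close: fully open they stand 13 mm farther back than shut.
Start: joints at [59.502, 30.224, 82.088, -0, 67.689, -10.227], TCP at [0.216, 0.586, 0.231] pointing down, gripper open.
Joint ranges: [-176.69, 176.69], [-43.24, 126.21], [12.49, 139.97], [-82, 262], [0, 151.66], [-163.58, 163.58]. Speed limits (degrees/s): [159.86, 159.86, 180, 180, 180, 180].

## Interface

Orientations are given as [roll, pitch, yaw] about the fixed x, y, z axes, in that order (R = Rz(yaw) Ry(pitch) Rx(roll)).
In Python, from bench import env, cams gives the robot as it stands. The module is installed in compiled form; this text tells all that it offers.
- The arm moves only by the tool step_arm, never from a script. Its argument "rows" is a list of rows, each an object with "delta_pos": the shift along the world's x, y, z in m, a list of three; "angular": the turn, a rotation vector about the world's x, y, z in degrees, a list of three; "fingers": the opening, from 0 (shut) to 1 (fully open). In form: [{"delta_pos": [tx, ty, tz], "angular": [ax, ay, az], "fingers": fingers}, ...]. A call has 1 to 12 rows; each row shifts and turns the commanded pose from where the row before left it; what a row does not reach is not made up. A row lasts 1/10 s, in which the tool goes at most 50 mm and 8.59 degrees, less where a joint would pass 70% of its speed; a pose out of reach is approached as far as the arm can. A call with a gripper value outside its range is refused whole. The fingers move at their own pace and stop on an object; the grip force is fixed at half the most. Time passes only in rows, so rows that do not move let the fingers close. It gives the time, the measured TCP pose, the force and the opening at its end, in the units of the state.
- env.get_obs(): the state, without advancing time (a new reading comes with each control period).
- cams.get_image(name): name is "side" or "top"; returns the picture (420x560x3 uint8, red, green, blue); there is no depth.
- cams.get_calibration(name): a dict with "mtx" (3x3 intrinsics, pixels), "R" (3x3) and "t" (3): a world point X has camera coordinates R X + t. Camera axes: x right, y down, z forward; pixel columns grow to the right and rows downward; lengths in m; the calibration is good to about 2 mm. A picture is of the moment at which its call begins. get_calibration takes no time and is no camera call.
- env.finish_job(): hands the job in, once; it reports no verdict.
The state is a dict: "time": time; "joints": joint angles; "dq": joint speeds; "joint_efforts": joint torques, N m; "eef_pos": TCP position; "ee_rot": TCP orientation; "ft_force": force on the tool from outside, world axes, zero at the start; "moment": the same for the moment, N m; "grip_width": opening from 0.0 (shut) to 1.0 (fully open).
Only numpy, scipy, OpenCV 4.12 (cv2) and the standard library are available. Lean on these libraries where they do the work, as an engineer would, in place of code of your own. Each camera call takes 0.05 s, during which the arm holds its last target.

## Task

Pack the grey tray for the next fitting job: of the closed look-alike tins on the bench only one is still full of nuts, so lift them to feel which it is, stand that one in the tray's small bay, and stand every empty tin upright on the plywood board for refilling. Lay every file flat on the floor of the tray's long bay, side by side and lengthways along the tray, all with their wooden handles towards the full tin's bay. Leave the other tools on the bench where they are.

Things in the scene. Friction and masses are not known exactly. Their poses are not given: they have to be found in the camera images.
- tray: Grey sheet-steel kit tray, 190 x 270 x 22 mm (x, y, z), fixed to the bench, open on top. Origin: centre of its underside. Floor 4 mm thick, walls 4 mm. A cross wall along x at y = +47 mm (4 mm thick, top 16 mm above the bench) parts it into a small tin bay (inside x -91..91, y 49..131 mm) and a long file bay (inside x -91..91, y -131..45 mm).
- board: Plywood board for empty tins, 85 x 270 x 4 mm (x, y, z), fixed on the bench. Origin: centre of its underside.
- tin_1_mid (a point): Closed round steel tin with lid, 52 mm diameter (lid 53 mm), 50 mm high, standing on the bench. All four tins look alike: one is full of nuts and weighs about 0.5 kg, the others are empty, about 0.1 kg (each within 20 %). Point: the tin's centre, half-way up; z is the tin's upward axis.
- tin_2_mid (a point): Closed round steel tin with lid, 52 mm diameter (lid 53 mm), 50 mm high, standing on the bench. All four tins look alike: one is full of nuts and weighs about 0.5 kg, the others are empty, about 0.1 kg (each within 20 %). Point: the tin's centre, half-way up; z is the tin's upward axis.
- tin_3_mid (a point): Closed round steel tin with lid, 52 mm diameter (lid 53 mm), 50 mm high, standing on the bench. All four tins look alike: one is full of nuts and weighs about 0.5 kg, the others are empty, about 0.1 kg (each within 20 %). Point: the tin's centre, half-way up; z is the tin's upward axis.
- tin_4_mid (a point): Closed round steel tin with lid, 52 mm diameter (lid 53 mm), 50 mm high, standing on the bench. All four tins look alike: one is full of nuts and weighs about 0.5 kg, the others are empty, about 0.1 kg (each within 20 %). Point: the tin's centre, half-way up; z is the tin's upward axis.
- file_1_grip (a point): Hand file, 140 mm long, 80 g, lying on the bench; may be absent. Wooden handle 70 mm long, 24 mm wide, 16 mm high, with flat faces; thin steel blade 70 mm long, 12 mm wide, 4 mm thick at mid height of the handle. Point: centre of the handle, half-way up (8 mm); x points along the file from handle to blade tip, z up. The file's middle is 35 mm along x from here, its balance point 11 mm along x.
- file_1_tip (a point): The same file's blade tip: 103 mm along x from the centre of its handle, 8 mm up when it lies flat.
- file_2_grip (a point): Hand file, 140 mm long, 80 g, lying on the bench; may be absent. Wooden handle 70 mm long, 24 mm wide, 16 mm high, with flat faces; thin steel blade 70 mm long, 12 mm wide, 4 mm thick at mid height of the handle. Point: centre of the handle, half-way up (8 mm); x points along the file from handle to blade tip, z up. The file's middle is 35 mm along x from here, its balance point 11 mm along x.
- file_2_tip (a point): The same file's blade tip: 103 mm along x from the centre of its handle, 8 mm up when it lies flat.
- file_3_grip (a point): Hand file, 140 mm long, 80 g, lying on the bench; may be absent. Wooden handle 70 mm long, 24 mm wide, 16 mm high, with flat faces; thin steel blade 70 mm long, 12 mm wide, 4 mm thick at mid height of the handle. Point: centre of the handle, half-way up (8 mm); x points along the file from handle to blade tip, z up. The file's middle is 35 mm along x from here, its balance point 11 mm along x.
- file_3_tip (a point): The same file's blade tip: 103 mm along x from the centre of its handle, 8 mm up when it lies flat.
- square: Bystander: grey triangular magnetic welding square, 80 mm legs, 18 mm high. Origin on its underside.
- clamp: Bystander: steel screw clamp lying flat, 130 mm long frame, 14 mm high. Origin on its underside.
- tape: Bystander: black tape measure, 62 x 32 x 55 mm. Origin on its underside.
There are look-alikes about, which are no part of the job. Leave any orange, pink or red look-alike of the part that bears tin_3_mid alone.

How it is judged (in metres and radians):
At the end, for the whole second after the job is handed in: Full tin upright on the floor of the small bay; each empty tin upright (all within 0.12 rad), its centre over the board; each file flat (0.12 rad) on the floor of the long bay, within 0.3 rad of the tray's y, handle towards the small bay; all at rest (angle between each of tin_1_mid, tin_2_mid, tin_3_mid, tin_4_mid, file_1_grip, file_2_grip, file_3_grip's own z axis and vertical below 0.12 rad and linear speed of each of tin_1, tin_2, tin_3, tin_4, file_1, file_2, file_3 below 0.03 m/s and ((x of tin_1_mid in the frame of tray between -0.091 and 0.091 m and y of tin_1_mid in the frame of tray between 0.049 and 0.131 m and z of tin_1_mid in the frame of tray between 0.024 and 0.034 m and contact force between tin_1 and tray above 3 N) or (x of tin_1_mid in the frame of board between -0.043 and 0.043 m and y of tin_1_mid in the frame of board between -0.135 and 0.135 m and z of tin_1_mid in the frame of board between 0.025 and 0.034 m and contact force between tin_1 and board below 2 N)) and ((x of tin_2_mid in the frame of tray between -0.091 and 0.091 m and y of tin_2_mid in the frame of tray between 0.049 and 0.131 m and z of tin_2_mid in the frame of tray between 0.024 and 0.034 m and contact force between tin_2 and tray above 3 N) or (x of tin_2_mid in the frame of board between -0.043 and 0.043 m and y of tin_2_mid in the frame of board between -0.135 and 0.135 m and z of tin_2_mid in the frame of board between 0.025 and 0.034 m and contact force between tin_2 and board below 2 N)) and ((x of tin_3_mid in the frame of tray between -0.091 and 0.091 m and y of tin_3_mid in the frame of tray between 0.049 and 0.131 m and z of tin_3_mid in the frame of tray between 0.024 and 0.034 m and contact force between tin_3 and tray above 3 N) or (x of tin_3_mid in the frame of board between -0.043 and 0.043 m and y of tin_3_mid in the frame of board between -0.135 and 0.135 m and z of tin_3_mid in the frame of board between 0.025 and 0.034 m and contact force between tin_3 and board below 2 N)) and ((x of tin_4_mid in the frame of tray between -0.091 and 0.091 m and y of tin_4_mid in the frame of tray between 0.049 and 0.131 m and z of tin_4_mid in the frame of tray between 0.024 and 0.034 m and contact force between tin_4 and tray above 3 N) or (x of tin_4_mid in the frame of board between -0.043 and 0.043 m and y of tin_4_mid in the frame of board between -0.135 and 0.135 m and z of tin_4_mid in the frame of board between 0.025 and 0.034 m and contact force between tin_4 and board below 2 N)) and angle between the x axis of each of file_1_grip, file_2_grip, file_3_grip and the y axis of tray, either way round below 0.3 rad and x of file_1_grip in the frame of tray between -0.091 and 0.091 m and z of file_1_grip in the frame of tray between 0.007 and 0.018 m and x of file_1_tip in the frame of tray between -0.091 and 0.091 m and z of file_1_tip in the frame of tray between 0.007 and 0.018 m and y of file_1_grip in the frame of tray between -0.05 and 0.045 m and y of file_1_tip in the frame of tray between -0.131 and -0.05 m and x of file_2_grip in the frame of tray between -0.091 and 0.091 m and z of file_2_grip in the frame of tray between 0.007 and 0.018 m and x of file_2_tip in the frame of tray between -0.091 and 0.091 m and z of file_2_tip in the frame of tray between 0.007 and 0.018 m and y of file_2_grip in the frame of tray between -0.05 and 0.045 m and y of file_2_tip in the frame of tray between -0.131 and -0.05 m and x of file_3_grip in the frame of tray between -0.091 and 0.091 m and z of file_3_grip in the frame of tray between 0.007 and 0.018 m and x of file_3_tip in the frame of tray between -0.091 and 0.091 m and z of file_3_tip in the frame of tray between 0.007 and 0.018 m and y of file_3_grip in the frame of tray between -0.05 and 0.045 m and y of file_3_tip in the frame of tray between -0.131 and -0.05 m); the robot touches nothing.
It fails at once if the welding square, clamp or tape measure is moved more than 3 cm (distance of any of square, clamp, tape from where it was at the start of the episode above 0.03 m).
Of file_1, file_2, file_3 only 2 to 3 are there at a start; the rules pass over those that are not, and their reading is None.
At some moment in a run one of tin_1, tin_2, tin_3, tin_4, file_1, file_2, file_3 may be knocked a few centimetres aside while the robot is not near it.
It also fails if it takes over 208 s, if anything falls off the work surface, if the arm or the gripper's body presses on something with over 40 N, if the wrist force passes 120 N, or if a joint passes its speed limit or range.

## Working session

There is one attempt and no reset: what is moved stays moved. The work goes in short steps, Python scripts to look and compute and a tool call to move; the robot and the scene stay as the last step left them, time stands still between calls to the robot, and variables do not carry over. Pictures are saved under pics/ and viewed, and the job is handed in when it is done.

Besides the shell and the picture viewer there is one more tool, called after "Call:" as name([rows], argument=value, ...), one row to a line, values as JSON. step_arm: Moves the arm, as the interface text tells. Its arguments: {"type":"object","properties":{"rows":{"type":"array","items":{"type":"object","properties":{"delta_pos":{"type":"array","items":{"type":"number"}},"angular":{"type":"array","items":{"type":"number"}},"fingers":{"type":"number"}}}}},"required":["rows"]}

```bash
mkdir -p pics; ls; python3 - <<'E'
from bench import env,cams
import cv2
print(env.get_obs())
for n in("side","top"):
    cv2.imwrite(f"pics/{n}0.png",cams.get_image(n)[:,:,::-1]); c=cams.get_calibration(n); print(n,c, -c['R'].T@c['t'])
E
```

```text
pics
{'time': 0.0, 'joints': array([ 5.95026016e+01,  3.02784652e+01,  8.21577695e+01, -1.26734690e-03,
        6.76897867e+01, -1.02258395e+01]), 'dq': array([ 0.02938701,  0.04359623,  0.10322891,  0.09041415, -0.09764078,
        0.0603611 ]), 'joint_efforts': array([-1.09736149e-03, -4.42348337e+01, -1.78023416e+01, -2.92603017e-04,
        8.63272900e-03, -5.68274302e-06]), 'eef_pos': array([0.21612988, 0.58566141, 0.23033132]), 'ee_rot': array([-89.97878037,   0.12422764,  69.72894653]), 'ft_force': array([ 1.06844844, -0.68657797, -0.47450335]), 'moment': array([-0.02399156,  0.04814186,  0.04921744]), 'grip_width': 1.0028923292901106}
side {'mtx': array([[379.72647494,   0.        , 285.19741896],
       [  0.        , 379.72647494, 208.84110082],
       [  0.        ,   0.        ,   1.        ]]), 'R': array([[-0.96989288, -0.24262898, -0.02095195],
       [-0.14055108,  0.62794397, -0.7654618 ],
       [ 0.19887987, -0.73947113, -0.64314015]]), 't': array([0.48678812, 0.16884933, 0.79954142])} [0.3368516  0.60331878 0.65366406]
top {'mtx': array([[407.37076289,   0.        , 278.53636355],
       [  0.        , 407.37076289, 215.94057064],
       [  0.        ,   0.        ,   1.        ]]), 'R': array([[ 0.00181435, -0.99971071,  0.02398347],
       [-0.99865434, -0.00305443, -0.05177054],
       [ 0.05182882, -0.02385727, -0.99837097]]), 't': array([-0.07221245,  0.51375717,  0.93154009])} [ 0.46491622 -0.04839832  0.95835198]
```

View pics/side0.png

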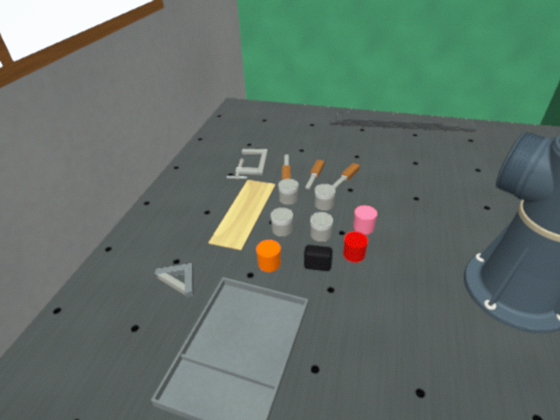

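View pics/top0.png

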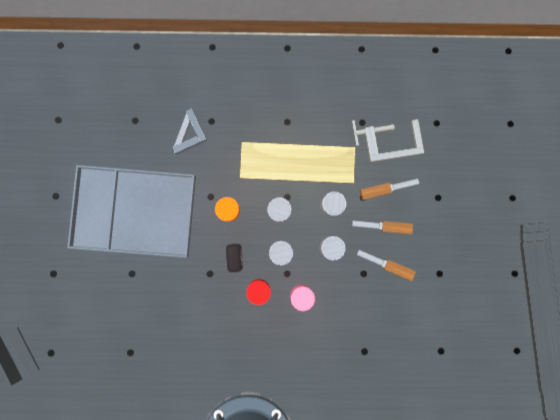

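The top view shows four grey tins at (279,209), (334,204), (281,253) and (333,248). The look-alikes to leave are orange (227,209), red (258,292) and pink (303,298). Three files lie at right: (390,189), (383,228) and (387,266). The board is at (297,162) and the tray at (132,211) with its small bay on the left. The square, clamp and tape are bystanders.

```bash
cat > h.py <<'E'
from bench import env,cams
import cv2,numpy as np
def ray(n,u,v,z):
    c=cams.get_calibration(n);d=c['R'].T@np.linalg.solve(c['mtx'],[u,v,1.]);o=-c['R'].T@c['t']
    return o+d*(z-o[2])/d[2]
def proj(n,X):
    c=cams.get_calibration(n);p=c['mtx']@(c['R']@np.array(X,float)+c['t']);return p[:2]/p[2]
def img(n,tag=None):
    im=cams.get_image(n)[:,:,::-1].copy()
    if tag: cv2.imwrite(f"pics/{n}_{tag}.png",im)
    return im
def comps(m,amin=30):
    n,l,s,c=cv2.connectedComponentsWithStats(m.astype(np.uint8))
    return [(l==i,s[i],c[i]) for i in range(1,n) if s[i][4]>=amin]
def files(im,zoff=0):
    hsv=cv2.cvtColor(im,cv2.COLOR_BGR2HSV);H,S,V=cv2.split(hsv)
    m=(H>5)&(H<18)&(S>130)&(V>90)&(V<225); m[:45]=0
    out=[]
    for mm,s,c in comps(m,120):
        ys,xs=np.nonzero(mm)
        r=cv2.minAreaRect(np.stack([xs,ys],1).astype(np.float32))
        out.append((s,c,r))
    return out
def tins(im):
    hsv=cv2.cvtColor(im,cv2.COLOR_BGR2HSV);H,S,V=cv2.split(hsv)
    m=((S<40)&(V>145)).astype(np.uint8); m[:45]=0
    m=cv2.morphologyEx(m,cv2.MORPH_OPEN,np.ones((9,9)))
    return [(s,c) for _,s,c in comps(m,150)]
E
python3 - <<'E'
from h import *
im=cv2.imread('pics/top0.png')
for s,c in tins(im): print('tin',s,c.round(1),ray('top',*c,0.05).round(4))
hsv=cv2.cvtColor(im,cv2.COLOR_BGR2HSV)
for p in [(279,209),(334,204),(390,189),(405,185),(227,209),(297,162),(75,210),(132,211)]: print(p,hsv[p[1],p[0]])
for s,c,r in files(im): print('file',s,c.round(1),r,ray('top',*c,0.016).round(4))
H,S,V=cv2.split(hsv)
m=(H>18)&(H<35)&(S>60); m[:45]=0
for mm,s,c in comps(m,500):
    r=cv2.minAreaRect(np.argwhere(mm)[:,::-1].astype(np.float32)); print('board',r); print(ray('top',*r[0],.004),[ray('top',*p,.004).round(4)[:2] for p in cv2.boxPoints(r)])
cv2.imwrite('pics/c1.png',cv2.resize(im[150:310,210:450],None,fx=3.2,fy=3.2,interpolation=cv2.INTER_CUBIC))
cv2.imwrite('pics/c2.png',cv2.resize(im[150:270,50:220],None,fx=4.5,fy=4.5,interpolation=cv2.INTER_CUBIC))
E
```

```text
tin [323 192  23  23 456] [333.9 203. ] [ 0.5414 -0.1944  0.05  ]
tin [268 198  23  23 456] [278.9 209. ] [ 0.5276 -0.0709  0.05  ]
tin [322 236  23  24 471] [332.9 247.6] [ 0.4417 -0.1916  0.05  ]
tin [269 241  24  24 482] [280.5 252.6] [ 0.4305 -0.0746  0.05  ]
(279, 209) [109  19 215]
(334, 204) [107  19 215]
(390, 189) [ 14 134 188]
(405, 185) [ 98  14 212]
(227, 209) [ 18 223 254]
(297, 162) [ 24  84 235]
(75, 210) [111  22  82]
(132, 211) [107  41 179]
file [361 184  30  16 270] [375.3 191. ] ((375.294189453125, 191.17649841308594), (9.216354370117188, 30.074417114257812), 75.96376037597656) [ 0.5729 -0.2971  0.016 ]
file [382 222  31  12 272] [397.2 227.4] ((397.06439208984375, 227.3564453125), (29.453102111816406, 9.253846168518066), 5.710593223571777) [ 0.488  -0.3476  0.016 ]
file [384 260  31  20 281] [399.5 270.1] ((399.35345458984375, 270.0086364746094), (29.80656623840332, 9.45406436920166), 23.198589324951172) [ 0.3891 -0.3515  0.016 ]
board ((297.2223205566406, 162.27517700195312), (114.06200408935547, 36.44202423095703), 2.694284439086914)
[ 0.64170006 -0.11518342  0.004     ] [array([0.604 , 0.0211]), array([0.6906, 0.0176]), array([ 0.6798, -0.2529]), array([ 0.5927, -0.2481])]
```

View pics/c1.png

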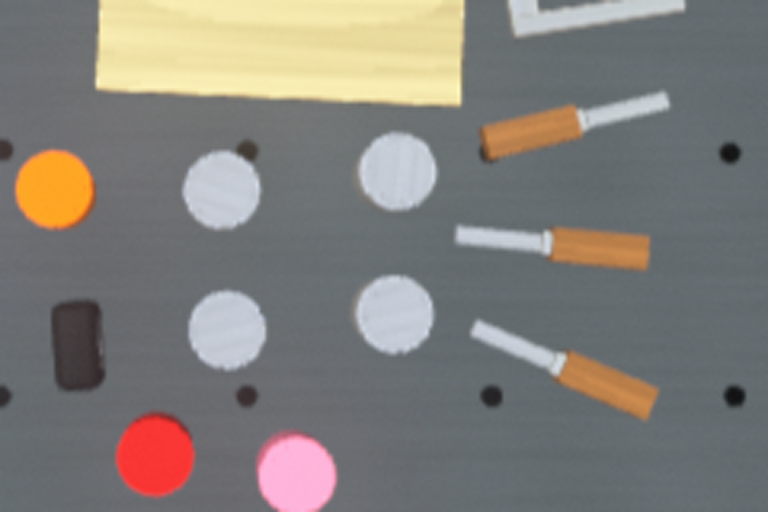

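View pics/c2.png

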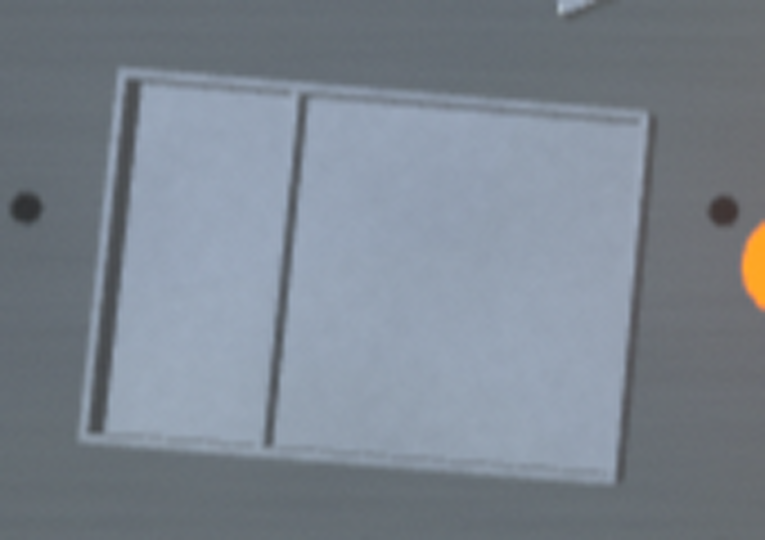

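```bash
python3 - <<'E'
from h import *
im=cv2.imread('pics/top0.png')
px=[(122,68),(650,110),(617,485),(80,440)]
W=[ray('top',50+(a+.5)/4.5-.5,150+(b+.5)/4.5-.5,.022)[:2] for a,b in px]
for w in W: print(w.round(4))
W=np.array(W);c=W.mean(0)
ydir=(W[0]+W[3]-W[1]-W[2])/2; xdir=(W[0]+W[1]-W[2]-W[3])/2
print('tray c',c,'len',np.linalg.norm(ydir),np.linalg.norm(xdir),'yaw from y',np.degrees(np.arctan2(ydir[1],ydir[0]))-90,'from x',np.degrees(np.arctan2(xdir[1],xdir[0])))
# files dir: use blade mask (bright thin) near handles
hsv=cv2.cvtColor(im,cv2.COLOR_BGR2HSV);H,S,V=cv2.split(hsv)
tips=[(419,182),(353,223.5),(358.5,252.5)]
for (s,cc,r),t in zip(files(im),tips):
    g=ray('top',*r[0],.014); 
    bp=cv2.boxPoints(r); w=[ray('top',*p,.014)[:2] for p in bp]
    e1=w[1]-w[0]; e2=w[2]-w[1]; e=e1 if np.linalg.norm(e1)>np.linalg.norm(e2) else e2
    tp=ray('top',*t,.01)
    print('grip',g[:2].round(4),'L',np.linalg.norm(e1),np.linalg.norm(e2),'ang box',np.degrees(np.arctan2(e[1],e[0])),'tipdist',np.linalg.norm(tp-g),'ang tip',np.degrees(np.arctan2(*(tp-g)[1::-1])))
for p in [(227,209),(258,292),(303,298)]: print(ray('top',*p,.05))
print(env.get_obs()['joints'].round(2))
E
```

```text
[0.6296 0.3917]
[0.6095 0.124 ]
[0.4183 0.1383]
[0.4407 0.4075]
tray c [0.52453988 0.26537041] len 0.2692946397163618 0.19059232497639858 yaw from y -4.5179680298524545 from x -4.514590360921753
grip [ 0.5727 -0.2976] L 0.0711629557086 0.021644944999888633 ang box -75.75238442807496 tipdist 0.10761852619335192 ang tip -77.8166774357937
grip [ 0.4881 -0.3478] L 0.021626915833816446 0.0692032512300079 ang box -95.5286681800381 tipdist 0.10292858515024514 ang tip 85.05086586085663
grip [ 0.3891 -0.3519] L 0.021988077962486478 0.06930925328232207 ang box -113.05571217248942 tipdist 0.10247318894597669 ang tip 66.82693823069256
[0.52720916 0.04481151 0.05      ]
[ 0.34366457 -0.02502469  0.05      ]
[ 0.33035505 -0.12460026  0.05      ]
[ 59.5   30.27  82.15   0.    67.69 -10.23]
```

Call:
step_arm([
  {"delta_pos":[0.02,-0.04,0],"angular":[0,0,-6],"fingers":1},
  {"delta_pos":[0.02,-0.04,0],"angular":[0,0,-6],"fingers":1},
  {"delta_pos":[0.02,-0.04,0],"angular":[0,0,-6],"fingers":1},
  {"delta_pos":[0.02,-0.04,0],"angular":[0,0,-6],"fingers":1},
  {"delta_pos":[0.02,-0.04,0],"angular":[0,0,-6],"fingers":1},
  {"delta_pos":[0.02,-0.04,0],"angular":[0,0,-6],"fingers":1},
  {"delta_pos":[0.02,-0.04,0],"angular":[0,0,-6],"fingers":1},
  {"delta_pos":[0.02,-0.04,0],"angular":[0,0,-6],"fingers":1},
  {"delta_pos":[0.02,-0.04,0],"angular":[0,0,-6],"fingers":1},
  {"delta_pos":[0.02,-0.04,0],"angular":[0,0,-6],"fingers":1},
  {"delta_pos":[0.02,-0.04,0],"angular":[0,0,-6],"fingers":1},
  {"delta_pos":[0.02,-0.04,0],"angular":[0,0,-3.7],"fingers":1},
])

```text
time: 1.3
eef_pos: [0.4568, 0.1045, 0.2312]
ee_rot: [-90.0, 0.0, -0.2]
ft_force: [1.0, 0.3, 0.1]
grip_width: 0.998
```

```bash
cat > s.py <<'E'
from bench import env
o=env.get_obs()
print(o['time'],o['eef_pos'].round(4),o['ee_rot'].round(2),'F',o['ft_force'].round(2),'w',round(o['grip_width'],3),o['joints'].round(1))
E
python3 s.py
```

```text
1.3 [0.4568 0.1045 0.2312] [-8.999e+01  2.000e-02 -1.700e-01] F [0.98 0.29 0.08] w 0.998 [ -0.8  18.2 103.8   0.   57.9  -0.6]
```

Call:
step_arm([
  {"delta_pos":[0.018,-0.044,-0.02],"angular":[0,0,0],"fingers":1},
  {"delta_pos":[0.018,-0.044,-0.02],"angular":[0,0,0],"fingers":1},
  {"delta_pos":[0.018,-0.044,-0.02],"angular":[0,0,0],"fingers":1},
  {"delta_pos":[0.0168,-0.0434,-0.02],"angular":[0,0,0],"fingers":1},
  {"delta_pos":[0,0,-0.035],"angular":[0,0,0],"fingers":1},
  {"delta_pos":[0,0,-0.035],"angular":[0,0,0],"fingers":1},
  {"delta_pos":[0,0,-0.035],"angular":[0,0,0],"fingers":1},
  {"delta_pos":[0,0,-0.035],"angular":[0,0,0],"fingers":1},
  {"delta_pos":[0,0,0],"angular":[0,0,0],"fingers":1},
  {"delta_pos":[0,0,0],"angular":[0,0,0],"fingers":1},
])

```text
time: 2.3
eef_pos: [0.525, -0.0644, 0.0131]
ee_rot: [-90.0, 0.1, 0.0]
ft_force: [0.3, -0.7, 0.2]
grip_width: 0.997
```

```bash
python3 s.py; python3 -c "
from h import *
cv2.imwrite('pics/s1.png',cv2.resize(img('side')[130:290,200:400],None,fx=3.5,fy=3.5))"
```

```text
2.3 [ 0.525  -0.0644  0.0131] [-8.996e+01  1.000e-01  3.000e-02] F [ 0.29 -0.71  0.25] w 0.997 [-19.1  43.4 104.2   0.   32.6 -19.1]
```

View pics/s1.png

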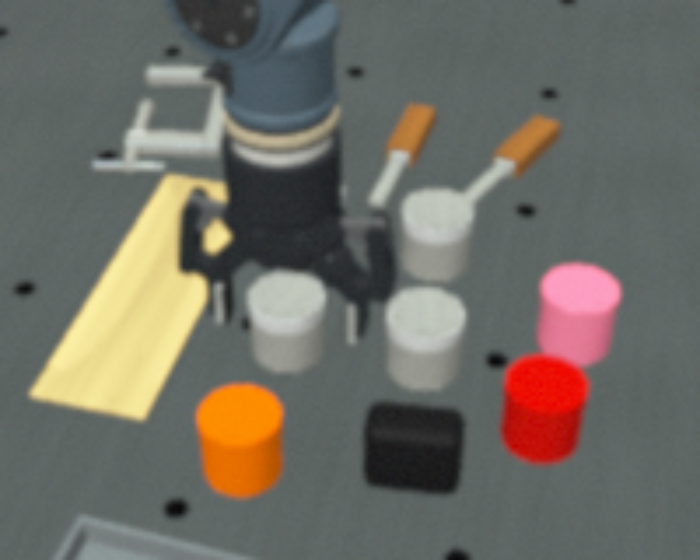

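The fingers straddle the tin. I'll correct the y shortfall, close and lift.

Call:
step_arm([
  {"delta_pos":[0.0025,-0.0065,0],"angular":[0,0,0],"fingers":1},
  {"delta_pos":[0,0,0],"angular":[0,0,0],"fingers":0.3},
  {"delta_pos":[0,0,0],"angular":[0,0,0],"fingers":0.3},
  {"delta_pos":[0,0,0],"angular":[0,0,0],"fingers":0.3},
  {"delta_pos":[0,0,0],"angular":[0,0,0],"fingers":0.3},
  {"delta_pos":[0,0,0],"angular":[0,0,0],"fingers":0.3},
  {"delta_pos":[0,0,0.02],"angular":[0,0,0],"fingers":0.3},
  {"delta_pos":[0,0,0.03],"angular":[0,0,0],"fingers":0.3},
  {"delta_pos":[0,0,0.02],"angular":[0,0,0],"fingers":0.3},
  {"delta_pos":[0,0,0],"angular":[0,0,0],"fingers":0.3},
  {"delta_pos":[0,0,0],"angular":[0,0,0],"fingers":0.3},
  {"delta_pos":[0,0,0],"angular":[0,0,0],"fingers":0.3},
])

```text
time: 3.55
eef_pos: [0.5266, -0.0706, 0.0821]
ee_rot: [-89.9, 0.2, 0.0]
ft_force: [0.6, 0.4, -5.1]
grip_width: 0.589
```

Call:
step_arm([
  {"delta_pos":[0,0,0],"angular":[0,0,0],"fingers":0.3},
])

```text
time: 3.65
eef_pos: [0.5268, -0.0707, 0.082]
ee_rot: [-89.9, 0.2, 0.0]
ft_force: [0.2, -0.0, -5.0]
grip_width: 0.59
```

Call:
step_arm([
  {"delta_pos":[0,0,0],"angular":[0,0,0],"fingers":0.3},
])

```text
time: 3.75
eef_pos: [0.5272, -0.0708, 0.0823]
ee_rot: [-90.0, 0.1, 0.0]
ft_force: [0.7, 0.5, -4.8]
grip_width: 0.59
```

The first tin weighs about 5 N, so it is the full one. It goes to the small bay.

Call:
step_arm([
  {"delta_pos":[0,0,0.03],"angular":[0,0,0],"fingers":0.3},
  {"delta_pos":[0,0.03,0],"angular":[0,0,-0.5],"fingers":0.3},
  {"delta_pos":[0,0.043,0],"angular":[0,0,-0.5],"fingers":0.3},
  {"delta_pos":[0,0.043,0],"angular":[0,0,-0.5],"fingers":0.3},
  {"delta_pos":[0,0.043,0],"angular":[0,0,-0.5],"fingers":0.3},
  {"delta_pos":[0,0.043,0],"angular":[0,0,-0.5],"fingers":0.3},
  {"delta_pos":[0,0.043,0],"angular":[0,0,-0.5],"fingers":0.3},
  {"delta_pos":[0.001,0.043,0],"angular":[0,0,-0.5],"fingers":0.3},
  {"delta_pos":[0.001,0.043,0],"angular":[0,0,-0.5],"fingers":0.3},
  {"delta_pos":[0.001,0.043,0],"angular":[0,0,-0.5],"fingers":0.3},
  {"delta_pos":[0.001,0.04,0],"angular":[0,0,0],"fingers":0.3},
  {"delta_pos":[0,0.012,0],"angular":[0,0,0],"fingers":0.3},
])

```text
time: 4.95
eef_pos: [0.5314, 0.3593, 0.1126]
ee_rot: [-89.9, -0.0, -4.3]
ft_force: [-0.2, -0.5, -5.2]
grip_width: 0.594
```

Call:
step_arm([
  {"delta_pos":[0,0,-0.03],"angular":[0,0,0],"fingers":0.3},
  {"delta_pos":[0,0,-0.03],"angular":[0,0,0],"fingers":0.3},
  {"delta_pos":[0,0,0],"angular":[0,0,0],"fingers":0.3},
])

```text
time: 5.25
eef_pos: [0.5276, 0.3528, 0.0483]
ee_rot: [-90.3, 0.6, -4.5]
ft_force: [-2.2, -0.8, -5.1]
grip_width: 0.595
```

```bash
python3 s.py; python3 -c "
from h import *
cv2.imwrite('pics/s2.png',cv2.resize(img('side')[250:420,130:340],None,fx=3.5,fy=3.5))"
```

```text
5.25 [0.5276 0.3528 0.0483] [-90.35   0.62  -4.46] F [-2.19 -0.83 -5.09] w 0.595 [23.7 44.7 87.3 -0.  48.7 28.2]
```

View pics/s2.png

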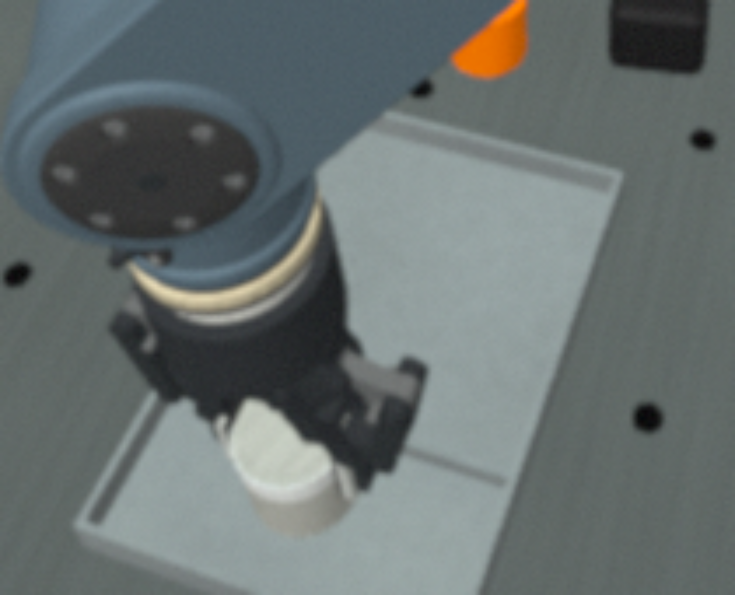

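The tin is held level over the middle of the small bay.

Call:
step_arm([
  {"delta_pos":[0,0,-0.02],"angular":[0,0,0],"fingers":0.3},
  {"delta_pos":[0,0,-0.01],"angular":[0,0,0],"fingers":0.3},
  {"delta_pos":[0,0,-0.003],"angular":[0,0,0],"fingers":0.3},
  {"delta_pos":[0,0,0],"angular":[0,0,0],"fingers":0.3},
  {"delta_pos":[0,0,0],"angular":[0,0,0],"fingers":0.3},
])

```text
time: 5.8
eef_pos: [0.5326, 0.3551, 0.0214]
ee_rot: [-90.0, -0.1, -4.5]
ft_force: [0.9, 0.1, -5.1]
grip_width: 0.595
```

Call:
step_arm([
  {"delta_pos":[0,0,-0.002],"angular":[0,0,0],"fingers":0.3},
  {"delta_pos":[0,0,-0.002],"angular":[0,0,0],"fingers":0.3},
  {"delta_pos":[0,0,0],"angular":[0,0,0],"fingers":0.3},
])

```text
time: 6.1
eef_pos: [0.5328, 0.3554, 0.019]
ee_rot: [-89.9, -0.1, -4.5]
ft_force: [-1.9, -1.0, 5.6]
grip_width: 0.595
```

Call:
step_arm([
  {"delta_pos":[0,0,0],"angular":[0,0,0],"fingers":0.95},
  {"delta_pos":[0,0,0],"angular":[0,0,0],"fingers":0.95},
  {"delta_pos":[0,0,0],"angular":[0,0,0],"fingers":0.95},
  {"delta_pos":[0,0,0],"angular":[0,0,0],"fingers":0.95},
  {"delta_pos":[0,0,0.02],"angular":[0,0,0],"fingers":0.95},
  {"delta_pos":[0,0,0.04],"angular":[0,0,0],"fingers":0.95},
  {"delta_pos":[0,0,0.04],"angular":[0,0,0],"fingers":0.95},
  {"delta_pos":[0,-0.04,0],"angular":[0,0,0.5],"fingers":1},
  {"delta_pos":[0,-0.045,0],"angular":[0,0,0.5],"fingers":1},
  {"delta_pos":[0,-0.045,0],"angular":[0,0,0.5],"fingers":1},
  {"delta_pos":[0,-0.045,0],"angular":[0,0,0.5],"fingers":1},
  {"delta_pos":[0,-0.045,0],"angular":[0,0,0.5],"fingers":1},
])

```text
time: 7.3
eef_pos: [0.5318, 0.1334, 0.1165]
ee_rot: [-90.0, -0.0, -1.9]
ft_force: [0.9, -0.1, 0.9]
grip_width: 0.999
```

```bash
python3 s.py; python3 -c "
from h import *
im=img('side','s3'); 
t=img('top','t3')
for s,c in tins(t): print('tin',s,c.round(1),ray('top',*c,0.05).round(4))
for s,c,r in files(t): print(s,r[0],ray('top',*r[0],.014).round(4))
"
```

```text
7.3 [0.5318 0.1334 0.1165] [-9.00e+01 -2.00e-02 -1.92e+00] F [ 0.94 -0.12  0.86] w 0.999 [ 2.4 33.8 99.  -0.  47.2  4.3]
tin [366 127  13  34 328] [371.7 143.6] [ 0.6769 -0.2812  0.05  ]
tin [322 192  24  23 475] [333.7 203.1] [ 0.5414 -0.1939  0.05  ]
tin [321 236  24  24 487] [332.7 247.6] [ 0.4417 -0.1911  0.05  ]
tin [269 241  24  24 486] [280.5 252.6] [ 0.4304 -0.0746  0.05  ]
[361 184  30  16 270] (375.294189453125, 191.17649841308594) [ 0.5727 -0.2976  0.014 ]
[382 222  31  12 271] (397.06439208984375, 227.3564453125) [ 0.4881 -0.3478  0.014 ]
[385 260  30  20 282] (399.7131042480469, 270.1557312011719) [ 0.3887 -0.3527  0.014 ]
```

View pics/side_s3.png

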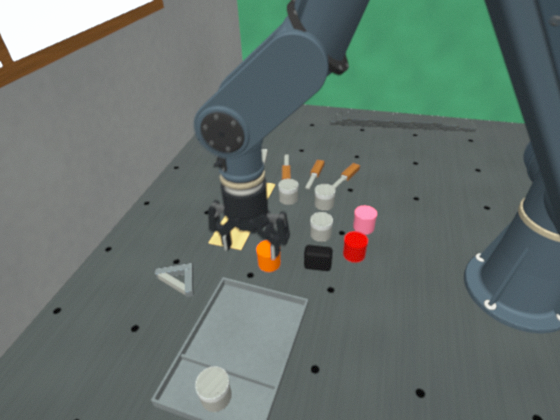

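View pics/top_t3.png

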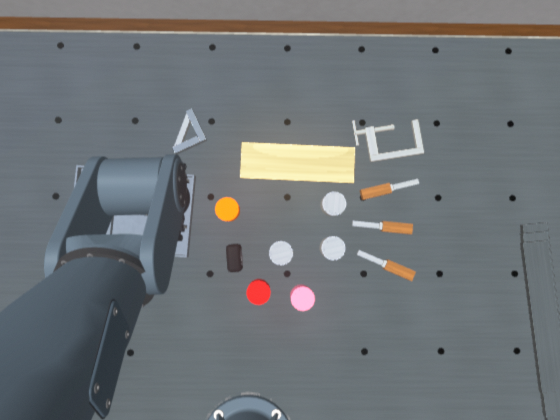

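The full tin stands in the small bay at side pixel (212,388). The other tins and files have not moved. Next is tin 1.

Call:
step_arm([
  {"delta_pos":[0.001,-0.04,0],"angular":[0,0,0.5],"fingers":1},
  {"delta_pos":[0.001,-0.04,0],"angular":[0,0,0.5],"fingers":1},
  {"delta_pos":[0.001,-0.04,0],"angular":[0,0,0.5],"fingers":1},
  {"delta_pos":[0.001,-0.04,0],"angular":[0,0,0.4],"fingers":1},
  {"delta_pos":[0.001,-0.04,0],"angular":[0,0,0],"fingers":1},
  {"delta_pos":[0.001,-0.04,0],"angular":[0,0,0],"fingers":1},
  {"delta_pos":[0.001,-0.04,0],"angular":[0,0,0],"fingers":1},
  {"delta_pos":[0.001,-0.03,0],"angular":[0,0,0],"fingers":1},
  {"delta_pos":[0.001,-0.015,0],"angular":[0,0,0],"fingers":1},
  {"delta_pos":[0,0,-0.01],"angular":[0,0,0],"fingers":1},
  {"delta_pos":[0,0,0],"angular":[0,0,0],"fingers":1},
  {"delta_pos":[0,0,0],"angular":[0,0,0],"fingers":1},
])

```text
time: 8.6
eef_pos: [0.5401, -0.1877, 0.1056]
ee_rot: [-89.9, 0.1, 0.0]
ft_force: [0.1, 0.2, 0.2]
grip_width: 0.999
```

Call:
step_arm([
  {"delta_pos":[0.0013,-0.0065,-0.03],"angular":[0,0,0],"fingers":1},
  {"delta_pos":[0,0,-0.03],"angular":[0,0,0],"fingers":1},
  {"delta_pos":[0,0,-0.0325],"angular":[0,0,0],"fingers":1},
  {"delta_pos":[0,0,0],"angular":[0,0,0],"fingers":1},
  {"delta_pos":[0,0,0],"angular":[0,0,0],"fingers":0.3},
  {"delta_pos":[0,0,0],"angular":[0,0,0],"fingers":0.3},
  {"delta_pos":[0,0,0],"angular":[0,0,0],"fingers":0.3},
  {"delta_pos":[0,0,0],"angular":[0,0,0],"fingers":0.3},
  {"delta_pos":[0,0,0],"angular":[0,0,0],"fingers":0.3},
  {"delta_pos":[0,0,0.02],"angular":[0,0,0],"fingers":0.3},
  {"delta_pos":[0,0,0.02],"angular":[0,0,0],"fingers":0.3},
  {"delta_pos":[0,0,0.02],"angular":[0,0,0],"fingers":0.3},
])

```text
time: 9.8
eef_pos: [0.5422, -0.1965, 0.0751]
ee_rot: [-90.0, -0.0, -0.1]
ft_force: [-0.3, -0.2, -1.5]
grip_width: 0.597
```

Call:
step_arm([
  {"delta_pos":[0,0,0],"angular":[0,0,0],"fingers":0.3},
  {"delta_pos":[0,0,0],"angular":[0,0,0],"fingers":0.3},
  {"delta_pos":[0,0,0],"angular":[0,0,0],"fingers":0.3},
])

```text
time: 10.1
eef_pos: [0.5416, -0.1962, 0.0732]
ee_rot: [-90.0, 0.1, -0.1]
ft_force: [0.7, -0.4, -0.6]
grip_width: 0.592
```

Call:
step_arm([
  {"delta_pos":[0,0,0],"angular":[0,0,0],"fingers":0.3},
])

```text
time: 10.2
eef_pos: [0.5415, -0.1961, 0.0728]
ee_rot: [-89.9, 0.1, -0.1]
ft_force: [0.2, 0.2, -0.7]
grip_width: 0.592
```

It weighs about 0.7 N, so it is empty. It goes to the board.

Call:
step_arm([
  {"delta_pos":[0.024,-0.0025,0],"angular":[0,0,0],"fingers":0.3},
  {"delta_pos":[0.024,-0.0025,0],"angular":[0,0,0],"fingers":0.3},
  {"delta_pos":[0.024,-0.0025,0],"angular":[0,0,0],"fingers":0.3},
  {"delta_pos":[0.024,-0.0025,0],"angular":[0,0,0],"fingers":0.3},
  {"delta_pos":[0,0,-0.025],"angular":[0,0,0],"fingers":0.3},
  {"delta_pos":[0,0,-0.02],"angular":[0,0,0],"fingers":0.3},
  {"delta_pos":[0,0,-0.007],"angular":[0,0,0],"fingers":0.3},
  {"delta_pos":[0,0,0],"angular":[0,0,0],"fingers":0.3},
  {"delta_pos":[0,0,-0.002],"angular":[0,0,0],"fingers":0.3},
  {"delta_pos":[0,0,0],"angular":[0,0,0],"fingers":0.3},
])

```text
time: 11.2
eef_pos: [0.6382, -0.2065, 0.0202]
ee_rot: [-90.0, -0.0, -0.1]
ft_force: [-1.0, 0.4, 1.3]
grip_width: 0.593
```

Call:
step_arm([
  {"delta_pos":[0,0,-0.0015],"angular":[0,0,0],"fingers":0.3},
  {"delta_pos":[0,0,0],"angular":[0,0,0],"fingers":0.3},
])

```text
time: 11.4
eef_pos: [0.6382, -0.2065, 0.0201]
ee_rot: [-90.0, -0.0, -0.1]
ft_force: [-2.5, 1.7, 8.6]
grip_width: 0.597
```

Call:
step_arm([
  {"delta_pos":[0,0,0],"angular":[0,0,0],"fingers":0.95},
  {"delta_pos":[0,0,0],"angular":[0,0,0],"fingers":1},
  {"delta_pos":[0,0,0],"angular":[0,0,0],"fingers":1},
  {"delta_pos":[0,0,0],"angular":[0,0,0],"fingers":1},
  {"delta_pos":[0,0,0.02],"angular":[0,0,0],"fingers":1},
  {"delta_pos":[0,0,0.04],"angular":[0,0,0],"fingers":1},
  {"delta_pos":[0,0,0.03],"angular":[0,0,0],"fingers":1},
  {"delta_pos":[-0.04,0.003,0],"angular":[0,0,0],"fingers":1},
  {"delta_pos":[-0.04,0.003,0],"angular":[0,0,0],"fingers":1},
  {"delta_pos":[-0.04,0.003,0],"angular":[0,0,0],"fingers":1},
  {"delta_pos":[-0.04,0.003,0],"angular":[0,0,0],"fingers":1},
  {"delta_pos":[-0.036,0.003,0],"angular":[0,0,0],"fingers":1},
])

```text
time: 12.6
eef_pos: [0.4404, -0.1911, 0.1085]
ee_rot: [-90.0, 0.0, -0.1]
ft_force: [-0.5, -0.9, -0.0]
grip_width: 1.001
```

Call:
step_arm([
  {"delta_pos":[0,0,0],"angular":[0,0,0],"fingers":1},
  {"delta_pos":[0,0,0],"angular":[0,0,0],"fingers":1},
])

```text
time: 12.8
eef_pos: [0.4422, -0.1919, 0.1086]
ee_rot: [-90.0, -0.0, -0.1]
ft_force: [0.8, -1.2, -0.4]
grip_width: 0.998
```

```bash
python3 s.py; python3 -c "
from h import *
im=img('side'); cv2.imwrite('pics/s4.png',cv2.resize(im[120:290,190:400],None,fx=3.5,fy=3.5))"
```

```text
12.8 [ 0.4422 -0.1919  0.1086] [-9.002e+01 -4.000e-02 -1.400e-01] F [ 0.78 -1.23 -0.38] w 0.998 [-36.8  31.  108.8   0.   40.2 -36.6]
```

View pics/s4.png

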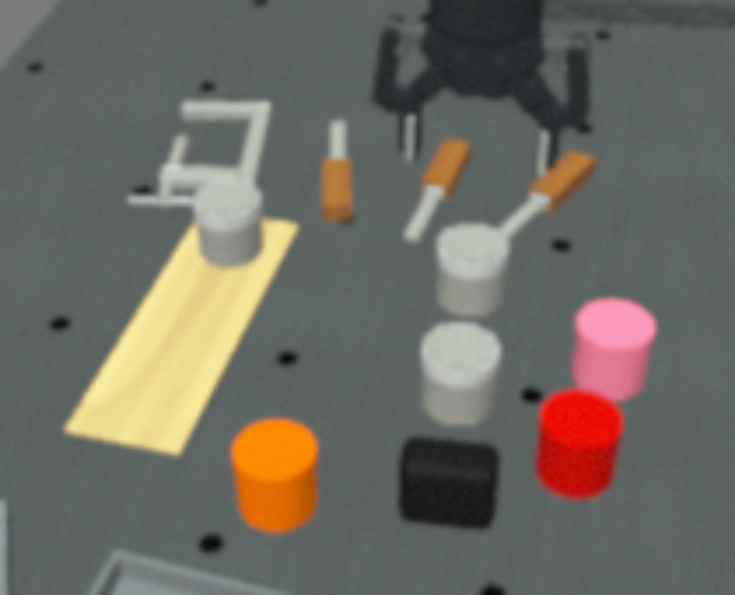

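Tin 1 stands on the board. Now tin 3.

Call:
step_arm([
  {"delta_pos":[0,0,-0.03],"angular":[0,0,0],"fingers":1},
  {"delta_pos":[0,0,-0.035],"angular":[0,0,0],"fingers":1},
  {"delta_pos":[0,0,-0.03],"angular":[0,0,0],"fingers":1},
  {"delta_pos":[0,0,0],"angular":[0,0,0],"fingers":1},
  {"delta_pos":[0,0,0],"angular":[0,0,0],"fingers":0.3},
  {"delta_pos":[0,0,0],"angular":[0,0,0],"fingers":0.3},
  {"delta_pos":[0,0,0],"angular":[0,0,0],"fingers":0.3},
  {"delta_pos":[0,0,0],"angular":[0,0,0],"fingers":0.3},
  {"delta_pos":[0,0,0],"angular":[0,0,0],"fingers":0.3},
  {"delta_pos":[0,0,0.03],"angular":[0,0,0],"fingers":0.3},
  {"delta_pos":[0,0,0.03],"angular":[0,0,0],"fingers":0.3},
  {"delta_pos":[0,0,0.035],"angular":[0,0,0],"fingers":0.3},
])

```text
time: 14.05
eef_pos: [0.4417, -0.1912, 0.1095]
ee_rot: [-90.0, 0.0, -0.1]
ft_force: [0.2, 0.1, -1.1]
grip_width: 0.595
```

Call:
step_arm([
  {"delta_pos":[0,0,0],"angular":[0,0,0],"fingers":0.3},
  {"delta_pos":[0,0,0],"angular":[0,0,0],"fingers":0.3},
  {"delta_pos":[0,0,0],"angular":[0,0,0],"fingers":0.3},
])

```text
time: 14.35
eef_pos: [0.4416, -0.1911, 0.1079]
ee_rot: [-90.0, 0.1, -0.1]
ft_force: [-0.6, 0.1, -0.8]
grip_width: 0.596
```

Call:
step_arm([
  {"delta_pos":[0,0,0],"angular":[0,0,0],"fingers":0.3},
])

```text
time: 14.45
eef_pos: [0.4414, -0.191, 0.1074]
ee_rot: [-89.9, 0.1, -0.1]
ft_force: [-0.5, -0.5, -1.2]
grip_width: 0.592
```

Call:
step_arm([
  {"delta_pos":[0.04,0.0152,0],"angular":[0,0,0],"fingers":0.3},
  {"delta_pos":[0.04,0.0152,0],"angular":[0,0,0],"fingers":0.3},
  {"delta_pos":[0.04,0.0152,0],"angular":[0,0,0],"fingers":0.3},
  {"delta_pos":[0.04,0.0152,0],"angular":[0,0,0],"fingers":0.3},
  {"delta_pos":[0.04,0.0152,0],"angular":[0,0,0],"fingers":0.3},
  {"delta_pos":[0,0,-0.03],"angular":[0,0,0],"fingers":0.3},
  {"delta_pos":[0,0,-0.03],"angular":[0,0,0],"fingers":0.3},
  {"delta_pos":[0,0,-0.02],"angular":[0,0,0],"fingers":0.3},
  {"delta_pos":[0,0,-0.006],"angular":[0,0,0],"fingers":0.3},
  {"delta_pos":[0,0,0],"angular":[0,0,0],"fingers":0.3},
  {"delta_pos":[0,0,-0.002],"angular":[0,0,0],"fingers":0.3},
  {"delta_pos":[0,0,0],"angular":[0,0,0],"fingers":0.3},
])

```text
time: 15.65
eef_pos: [0.6421, -0.1156, 0.02]
ee_rot: [-90.0, 0.0, -0.1]
ft_force: [0.1, 0.5, -1.5]
grip_width: 0.594
```

Call:
step_arm([
  {"delta_pos":[0,0,-0.0015],"angular":[0,0,0],"fingers":0.3},
  {"delta_pos":[0,0,0],"angular":[0,0,0],"fingers":0.3},
])

```text
time: 15.85
eef_pos: [0.6425, -0.1157, 0.0192]
ee_rot: [-90.0, -0.0, -0.1]
ft_force: [0.7, 0.7, -1.1]
grip_width: 0.594
```

Call:
step_arm([
  {"delta_pos":[0,0,-0.0012],"angular":[0,0,0],"fingers":0.3},
  {"delta_pos":[0,0,0],"angular":[0,0,0],"fingers":0.3},
])

```text
time: 16.05
eef_pos: [0.6425, -0.1157, 0.0191]
ee_rot: [-90.0, -0.0, -0.1]
ft_force: [-1.6, 0.1, 6.2]
grip_width: 0.592
```

Contact. Release, then go to tin 4 at (0.4304, -0.0746).

Call:
step_arm([
  {"delta_pos":[0,0,0],"angular":[0,0,0],"fingers":0.95},
  {"delta_pos":[0,0,0],"angular":[0,0,0],"fingers":1},
  {"delta_pos":[0,0,0],"angular":[0,0,0],"fingers":1},
  {"delta_pos":[0,0,0],"angular":[0,0,0],"fingers":1},
  {"delta_pos":[0,0,0.02],"angular":[0,0,0],"fingers":1},
  {"delta_pos":[0,0,0.04],"angular":[0,0,0],"fingers":1},
  {"delta_pos":[0,0,0.03],"angular":[0,0,0],"fingers":1},
  {"delta_pos":[-0.043,0.008,0],"angular":[0,0,0],"fingers":1},
  {"delta_pos":[-0.043,0.008,0],"angular":[0,0,0],"fingers":1},
  {"delta_pos":[-0.043,0.008,0],"angular":[0,0,0],"fingers":1},
  {"delta_pos":[-0.043,0.008,0],"angular":[0,0,0],"fingers":1},
  {"delta_pos":[-0.04,0.009,0],"angular":[0,0,0],"fingers":1},
])

```text
time: 17.25
eef_pos: [0.4283, -0.0741, 0.1079]
ee_rot: [-90.0, 0.0, -0.1]
ft_force: [-0.2, -0.4, 0.1]
grip_width: 0.998
```

Call:
step_arm([
  {"delta_pos":[0,0,0],"angular":[0,0,0],"fingers":1},
  {"delta_pos":[0,0,0],"angular":[0,0,0],"fingers":1},
])

```text
time: 17.45
eef_pos: [0.43, -0.0745, 0.108]
ee_rot: [-90.0, -0.0, -0.1]
ft_force: [0.3, 0.1, 0.2]
grip_width: 0.999
```

```bash
python3 s.py; python3 -c "
from h import *
im=img('side'); cv2.imwrite('pics/s5.png',cv2.resize(im[120:290,190:400],None,fx=3.5,fy=3.5))"
```

```text
17.45 [ 0.43   -0.0745  0.108 ] [-9.001e+01 -3.000e-02 -9.000e-02] F [0.27 0.05 0.2 ] w 0.999 [-24.6  28.9 115.1   0.   35.9 -24.5]
```

View pics/s5.png

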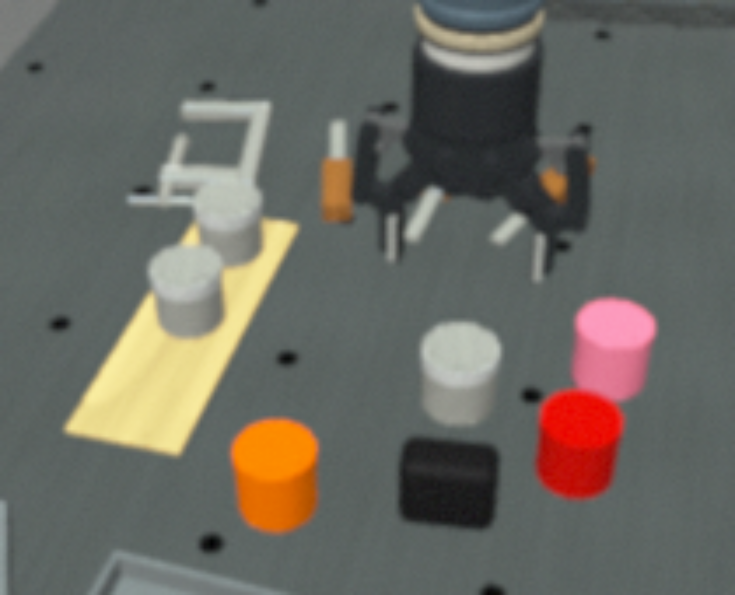

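Two tins stand on the board. Now tin 4.

Call:
step_arm([
  {"delta_pos":[0,0,-0.03],"angular":[0,0,0],"fingers":1},
  {"delta_pos":[0,0,-0.035],"angular":[0,0,0],"fingers":1},
  {"delta_pos":[0,0,-0.03],"angular":[0,0,0],"fingers":1},
  {"delta_pos":[0,0,0],"angular":[0,0,0],"fingers":1},
  {"delta_pos":[0,0,0],"angular":[0,0,0],"fingers":0.3},
  {"delta_pos":[0,0,0],"angular":[0,0,0],"fingers":0.3},
  {"delta_pos":[0,0,0],"angular":[0,0,0],"fingers":0.3},
  {"delta_pos":[0,0,0],"angular":[0,0,0],"fingers":0.3},
  {"delta_pos":[0,0,0],"angular":[0,0,0],"fingers":0.3},
  {"delta_pos":[0,0,0.03],"angular":[0,0,0],"fingers":0.3},
  {"delta_pos":[0,0,0.03],"angular":[0,0,0],"fingers":0.3},
  {"delta_pos":[0,0,0.035],"angular":[0,0,0],"fingers":0.3},
])

```text
time: 18.7
eef_pos: [0.4297, -0.0743, 0.1089]
ee_rot: [-90.0, 0.0, -0.1]
ft_force: [-0.3, -0.5, -1.5]
grip_width: 0.597
```

Call:
step_arm([
  {"delta_pos":[0,0,0],"angular":[0,0,0],"fingers":0.3},
  {"delta_pos":[0,0,0],"angular":[0,0,0],"fingers":0.3},
  {"delta_pos":[0,0,0],"angular":[0,0,0],"fingers":0.3},
])

```text
time: 19.0
eef_pos: [0.4296, -0.0743, 0.1074]
ee_rot: [-90.0, 0.1, -0.1]
ft_force: [0.3, 0.3, -2.0]
grip_width: 0.587
```

Call:
step_arm([
  {"delta_pos":[0,0,0],"angular":[0,0,0],"fingers":0.3},
])

```text
time: 19.1
eef_pos: [0.4294, -0.0742, 0.1068]
ee_rot: [-89.9, 0.1, -0.1]
ft_force: [0.2, 0.2, -0.6]
grip_width: 0.591
```

Empty. To (0.6454, -0.0252), which is +0.2155 in x and +0.049 in y.

Call:
step_arm([
  {"delta_pos":[0.043,0.0098,0],"angular":[0,0,0],"fingers":0.3},
  {"delta_pos":[0.043,0.0098,0],"angular":[0,0,0],"fingers":0.3},
  {"delta_pos":[0.043,0.0098,0],"angular":[0,0,0],"fingers":0.3},
  {"delta_pos":[0.043,0.0098,0],"angular":[0,0,0],"fingers":0.3},
  {"delta_pos":[0.043,0.0098,0],"angular":[0,0,0],"fingers":0.3},
  {"delta_pos":[0,0,-0.03],"angular":[0,0,0],"fingers":0.3},
  {"delta_pos":[0,0,-0.03],"angular":[0,0,0],"fingers":0.3},
  {"delta_pos":[0,0,-0.02],"angular":[0,0,0],"fingers":0.3},
  {"delta_pos":[0,0,-0.007],"angular":[0,0,0],"fingers":0.3},
  {"delta_pos":[0,0,0],"angular":[0,0,0],"fingers":0.3},
  {"delta_pos":[0,0,-0.002],"angular":[0,0,0],"fingers":0.3},
  {"delta_pos":[0,0,0],"angular":[0,0,0],"fingers":0.3},
])

```text
time: 20.3
eef_pos: [0.6448, -0.0255, 0.0184]
ee_rot: [-90.0, 0.1, -0.1]
ft_force: [-0.3, -0.0, 0.7]
grip_width: 0.591
```

Call:
step_arm([
  {"delta_pos":[0,0,-0.0015],"angular":[0,0,0],"fingers":0.3},
  {"delta_pos":[0,0,0],"angular":[0,0,0],"fingers":0.3},
])

```text
time: 20.5
eef_pos: [0.6449, -0.0254, 0.0184]
ee_rot: [-90.0, 0.0, -0.1]
ft_force: [-3.6, 0.2, 8.3]
grip_width: 0.597
```

Call:
step_arm([
  {"delta_pos":[0,0,0],"angular":[0,0,0],"fingers":0.95},
  {"delta_pos":[0,0,0],"angular":[0,0,0],"fingers":1},
  {"delta_pos":[0,0,0],"angular":[0,0,0],"fingers":1},
  {"delta_pos":[0,0,0],"angular":[0,0,0],"fingers":1},
  {"delta_pos":[0,0,0.02],"angular":[0,0,0],"fingers":1},
  {"delta_pos":[0,0,0.04],"angular":[0,0,0],"fingers":1},
  {"delta_pos":[0,0,0.04],"angular":[0,0,0],"fingers":1},
  {"delta_pos":[-0.045,0,0],"angular":[0,0,0],"fingers":0.6},
  {"delta_pos":[-0.04,-0.03,0],"angular":[0,0,0],"fingers":0.6},
  {"delta_pos":[-0.03,-0.035,0],"angular":[0,0,0],"fingers":0.6},
  {"delta_pos":[0,-0.045,0],"angular":[0,0,3],"fingers":0.6},
  {"delta_pos":[0,-0.045,0],"angular":[0,0,3],"fingers":0.6},
])

```text
time: 21.7
eef_pos: [0.5291, -0.1813, 0.1174]
ee_rot: [-90.0, 0.0, 6.1]
ft_force: [0.9, -0.2, -0.6]
grip_width: 0.6
```

Call:
step_arm([
  {"delta_pos":[0,-0.045,0],"angular":[0,0,3],"fingers":0.6},
  {"delta_pos":[0,-0.045,0],"angular":[0,0,3],"fingers":0.6},
  {"delta_pos":[0.04,-0.02,0],"angular":[0,0,1.6],"fingers":0.6},
  {"delta_pos":[0,0,0],"angular":[0,0,0],"fingers":0.6},
  {"delta_pos":[0,0,0],"angular":[0,0,0],"fingers":0.6},
])

```text
time: 22.2
eef_pos: [0.5704, -0.291, 0.1167]
ee_rot: [-90.0, 0.0, 13.5]
ft_force: [-1.8, 0.8, -0.3]
grip_width: 0.597
```

```bash
python3 s.py; python3 -c "
from h import *
im=img('side'); cv2.imwrite('pics/s6.png',cv2.resize(im[120:290,190:400],None,fx=3.5,fy=3.5))
for s,c,r in files(im):
  print(s,ray('side',*r[0],.010))"
```

```text
22.2 [ 0.5704 -0.291   0.1167] [-8.998e+01  1.000e-02  1.348e+01] F [-1.82  0.75 -0.29] w 0.597 [-37.   39.3  85.2   0.   55.5 -50.5]
[   0   45   85   42 1338] [ 1.9860185  -0.94764716  0.01      ]
[342 164  17  16 134] [ 0.38801221 -0.35429183  0.01      ]
[282 166   8  17 124] [ 0.57390786 -0.29240438  0.01      ]
[257 246  24  26 186] [0.53034174 0.0425836  0.01      ]
```

View pics/s6.png

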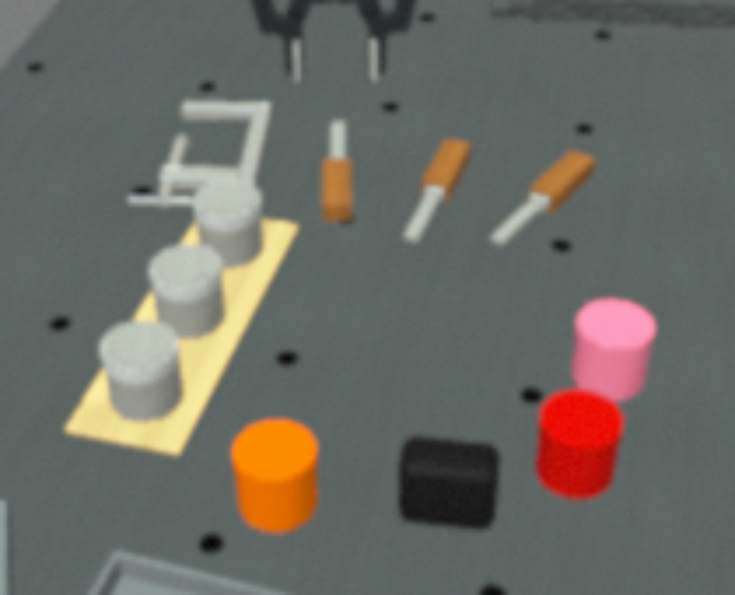

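Three tins stand on the board. Now down on file A.

Call:
step_arm([
  {"delta_pos":[0.0036,-0.011,-0.02],"angular":[0,0,0],"fingers":0.6},
  {"delta_pos":[0,0,-0.035],"angular":[0,0,0],"fingers":0.6},
  {"delta_pos":[0,0,-0.03],"angular":[0,0,0],"fingers":0.6},
  {"delta_pos":[0,0,-0.015],"angular":[0,0,0],"fingers":0.6},
  {"delta_pos":[0,0,-0.007],"angular":[0,0,0],"fingers":0.6},
  {"delta_pos":[0,0,-0.003],"angular":[0,0,0],"fingers":0.6},
  {"delta_pos":[0,0,0],"angular":[0,0,0],"fingers":0.6},
  {"delta_pos":[0,0,0],"angular":[0,0,0],"fingers":0.6},
])

```text
time: 23.05
eef_pos: [0.5747, -0.302, 0.0086]
ee_rot: [-90.1, -0.1, 13.5]
ft_force: [-0.9, -0.8, -0.0]
grip_width: 0.601
```

```bash
python3 s.py; python3 -c "
from h import *
im=img('side'); cv2.imwrite('pics/s7.png',cv2.resize(im[110:220,220:370],None,fx=5,fy=5))"
```

```text
23.05 [ 0.5747 -0.302   0.0086] [-9.011e+01 -9.000e-02  1.354e+01] F [-0.87 -0.77 -0.03] w 0.601 [-37.6  48.7  86.2  -0.   45.  -51.1]
```

View pics/s7.png

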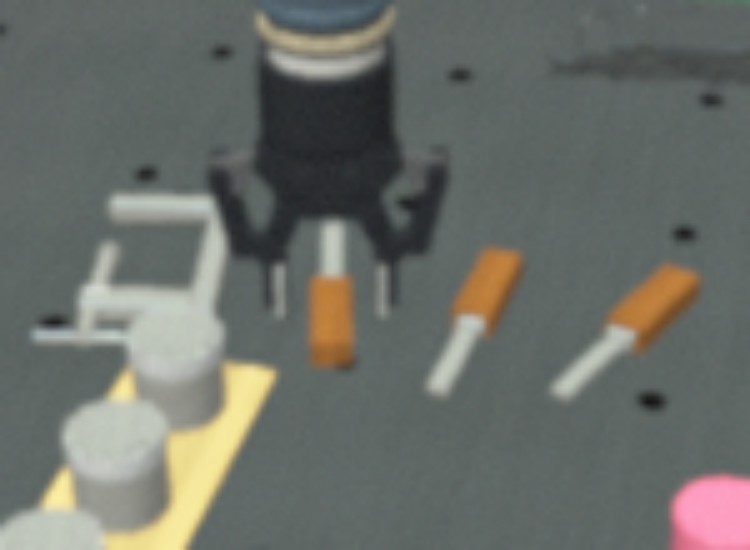

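Call:
step_arm([
  {"delta_pos":[0,0,-0.006],"angular":[0,0,0],"fingers":0.6},
  {"delta_pos":[0,0,0],"angular":[0,0,0],"fingers":0.1},
  {"delta_pos":[0,0,0],"angular":[0,0,0],"fingers":0.1},
  {"delta_pos":[0,0,0],"angular":[0,0,0],"fingers":0.1},
  {"delta_pos":[0,0,0],"angular":[0,0,0],"fingers":0.1},
  {"delta_pos":[0,0,0],"angular":[0,0,0],"fingers":0.1},
])

```text
time: 23.7
eef_pos: [0.574, -0.3017, 0.0014]
ee_rot: [-90.0, -0.0, 13.5]
ft_force: [-0.5, 0.2, 2.1]
grip_width: 0.26
```

Call:
step_arm([
  {"delta_pos":[0,0,0.02],"angular":[0,0,0],"fingers":0.1},
  {"delta_pos":[0,0,0.04],"angular":[0,0,0],"fingers":0.1},
  {"delta_pos":[0,0,0.04],"angular":[0,0,0],"fingers":0.1},
  {"delta_pos":[0,0,0],"angular":[0,0,0],"fingers":0.1},
])

```text
time: 24.1
eef_pos: [0.5773, -0.304, 0.1069]
ee_rot: [-90.5, -0.4, 13.5]
ft_force: [1.3, -1.1, -1.2]
grip_width: 0.26
```

```bash
python3 s.py; python3 -c "
from h import *
im=img('side'); cv2.imwrite('pics/s8.png',cv2.resize(im[80:200,220:370],None,fx=5,fy=5))"
```

```text
24.1 [ 0.5773 -0.304   0.1069] [-90.52  -0.42  13.54] F [ 1.27 -1.12 -1.19] w 0.26 [-37.6  40.6  84.2   0.   54.6 -51.1]
```

View pics/s8.png

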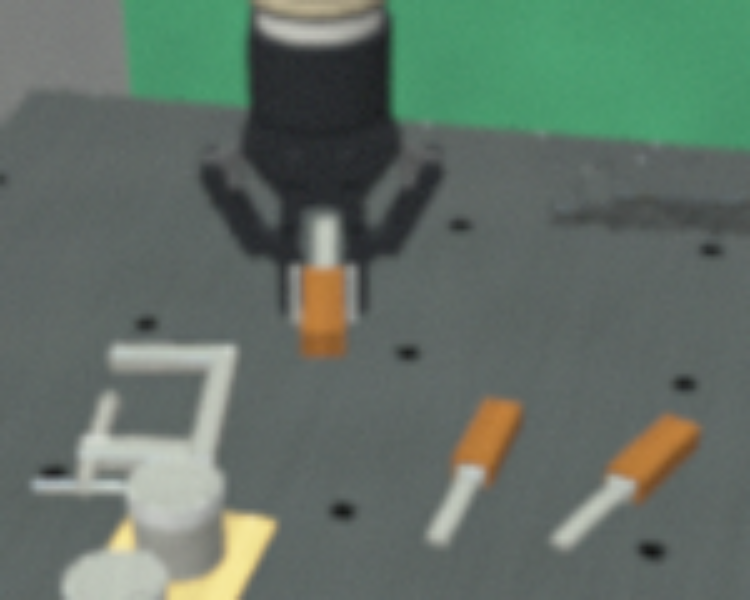

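File A is held straight. Swing it to the tray.

Call:
step_arm([
  {"delta_pos":[0,0.03,0.01],"angular":[0,0,-1.5],"fingers":0.1},
  {"delta_pos":[0,0.045,0.01],"angular":[0,0,-1.5],"fingers":0.1},
  {"delta_pos":[0,0.047,0],"angular":[0,0,-1.5],"fingers":0.1},
  {"delta_pos":[0,0.047,0],"angular":[0,0,-1.5],"fingers":0.1},
  {"delta_pos":[0,0.047,0],"angular":[0,0,-1.5],"fingers":0.1},
  {"delta_pos":[0,0.047,0],"angular":[0,0,-1.5],"fingers":0.1},
  {"delta_pos":[0,0.047,0],"angular":[0,0,-1.5],"fingers":0.1},
  {"delta_pos":[0,0.047,0],"angular":[0,0,-1.5],"fingers":0.1},
  {"delta_pos":[0,0.047,0],"angular":[0,0,-1.5],"fingers":0.1},
  {"delta_pos":[0,0.047,0],"angular":[0,0,-1.5],"fingers":0.1},
  {"delta_pos":[0,0.047,0],"angular":[0,0,-1.5],"fingers":0.1},
  {"delta_pos":[0.001,0.04,0],"angular":[0,0,-1.5],"fingers":0.1},
])

```text
time: 25.35
eef_pos: [0.573, 0.2387, 0.1193]
ee_rot: [-90.0, 0.2, -4.5]
ft_force: [0.9, 0.2, -0.6]
grip_width: 0.266
```

Call:
step_arm([
  {"delta_pos":[0,0.012,-0.02],"angular":[0,0,0],"fingers":0.1},
  {"delta_pos":[0,0,-0.02],"angular":[0,0,0],"fingers":0.1},
  {"delta_pos":[0,0,0],"angular":[0,0,0],"fingers":0.1},
  {"delta_pos":[0,0,0],"angular":[0,0,0],"fingers":0.1},
])

```text
time: 25.75
eef_pos: [0.5737, 0.2481, 0.0797]
ee_rot: [-90.1, 0.2, -4.5]
ft_force: [-0.7, -0.7, -1.0]
grip_width: 0.264
```

```bash
python3 s.py; python3 -c "
from h import *
im=img('side'); cv2.imwrite('pics/s9.png',cv2.resize(im[220:400,130:340],None,fx=3.5,fy=3.5))"
```

```text
25.75 [0.5737 0.2481 0.0797] [-90.06   0.2   -4.48] F [-0.72 -0.7  -0.97] w 0.264 [13.2 41.4 88.5 -0.  50.3 17.6]
```

View pics/s9.png

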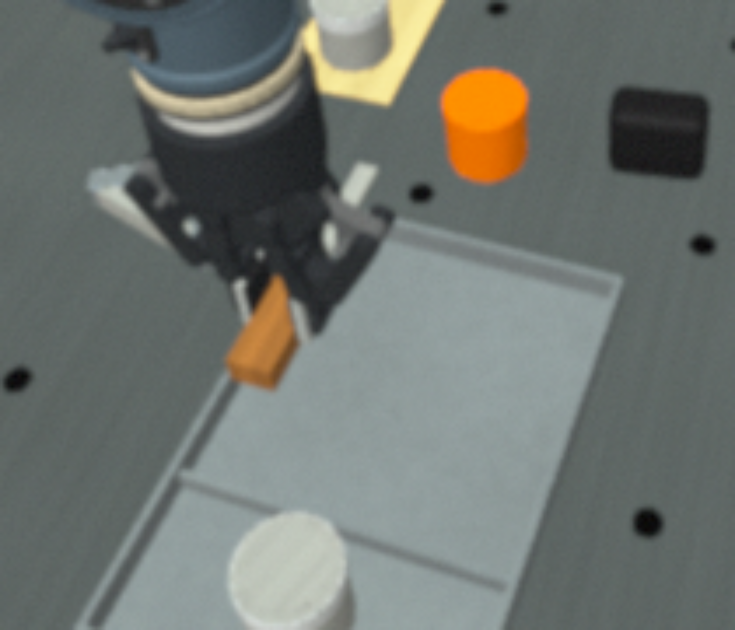

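Call:
step_arm([
  {"delta_pos":[0,0,-0.03],"angular":[0,0,0],"fingers":0.1},
  {"delta_pos":[0,0,-0.025],"angular":[0,0,0],"fingers":0.1},
  {"delta_pos":[0,0,-0.012],"angular":[0,0,0],"fingers":0.1},
  {"delta_pos":[0,0,0],"angular":[0,0,0],"fingers":0.1},
  {"delta_pos":[0,0,0],"angular":[0,0,0],"fingers":0.1},
])

```text
time: 26.3
eef_pos: [0.5757, 0.2483, 0.0151]
ee_rot: [-90.0, -0.1, -4.5]
ft_force: [0.1, -0.1, -1.1]
grip_width: 0.259
```

Call:
step_arm([
  {"delta_pos":[0,0,-0.003],"angular":[0,0,0],"fingers":0.1},
  {"delta_pos":[0,0,0],"angular":[0,0,0],"fingers":0.1},
  {"delta_pos":[0,0,0],"angular":[0,0,0],"fingers":0.1},
])

```text
time: 26.6
eef_pos: [0.5753, 0.2486, 0.012]
ee_rot: [-90.0, -0.1, -4.5]
ft_force: [0.2, -0.0, -0.9]
grip_width: 0.265
```

Call:
step_arm([
  {"delta_pos":[0,0,-0.003],"angular":[0,0,0],"fingers":0.1},
  {"delta_pos":[0,0,-0.001],"angular":[0,0,0],"fingers":0.1},
  {"delta_pos":[0,0,0],"angular":[0,0,0],"fingers":0.1},
])

```text
time: 26.9
eef_pos: [0.5746, 0.2485, 0.0069]
ee_rot: [-90.0, 0.0, -4.5]
ft_force: [0.1, 0.3, -0.3]
grip_width: 0.266
```

Call:
step_arm([
  {"delta_pos":[0,0,-0.0015],"angular":[0,0,0],"fingers":0.1},
  {"delta_pos":[0,0,0],"angular":[0,0,0],"fingers":0.1},
])

```text
time: 27.1
eef_pos: [0.5748, 0.2485, 0.0055]
ee_rot: [-90.0, 0.0, -4.5]
ft_force: [0.4, -1.3, -0.7]
grip_width: 0.263
```

Call:
step_arm([
  {"delta_pos":[0,0,0],"angular":[0,0,0],"fingers":0.42},
  {"delta_pos":[0,0,0],"angular":[0,0,0],"fingers":0.42},
  {"delta_pos":[0,0,0],"angular":[0,0,0],"fingers":0.42},
  {"delta_pos":[0,0,0.02],"angular":[0,0,0],"fingers":0.42},
  {"delta_pos":[0,0,0.04],"angular":[0,0,0],"fingers":0.42},
  {"delta_pos":[0,0,0.04],"angular":[0,0,0],"fingers":0.42},
  {"delta_pos":[0,-0.04,0.02],"angular":[0,0,-7.5],"fingers":0.6},
  {"delta_pos":[-0.004,-0.04,0],"angular":[0,0,-7.5],"fingers":0.6},
  {"delta_pos":[-0.004,-0.04,0],"angular":[0,0,-7.5],"fingers":0.6},
  {"delta_pos":[-0.004,-0.03,0],"angular":[0,0,-7.5],"fingers":0.6},
  {"delta_pos":[-0.004,-0.03,0],"angular":[0,0,-7.5],"fingers":0.6},
  {"delta_pos":[-0.004,-0.03,0],"angular":[0,0,-7.5],"fingers":0.6},
])

```text
time: 28.3
eef_pos: [0.5546, 0.0372, 0.126]
ee_rot: [-90.0, -0.0, -49.8]
ft_force: [0.4, 0.6, -0.1]
grip_width: 0.604
```

Call:
step_arm([
  {"delta_pos":[-0.004,-0.03,0],"angular":[0,0,-7.5],"fingers":0.6},
  {"delta_pos":[-0.004,-0.03,0],"angular":[0,0,-7.5],"fingers":0.6},
  {"delta_pos":[-0.004,-0.03,0],"angular":[0,0,-7.5],"fingers":0.6},
  {"delta_pos":[-0.004,-0.03,0],"angular":[0,0,-7.5],"fingers":0.6},
  {"delta_pos":[-0.004,-0.03,0],"angular":[0,0,-7.5],"fingers":0.6},
  {"delta_pos":[-0.004,-0.03,0],"angular":[0,0,-7.5],"fingers":0.6},
  {"delta_pos":[-0.004,-0.03,0],"angular":[0,0,-7.5],"fingers":0.6},
  {"delta_pos":[-0.004,-0.03,0],"angular":[0,0,-7.5],"fingers":0.6},
  {"delta_pos":[-0.004,-0.03,0],"angular":[0,0,-7.5],"fingers":0.6},
  {"delta_pos":[-0.004,-0.03,0],"angular":[0,0,-7.5],"fingers":0.6},
  {"delta_pos":[-0.004,-0.03,0],"angular":[0,0,-7.5],"fingers":0.6},
  {"delta_pos":[-0.004,-0.02,0],"angular":[0,0,-7.5],"fingers":0.6},
])

```text
time: 29.5
eef_pos: [0.5068, -0.314, 0.126]
ee_rot: [-89.9, -0.0, -139.9]
ft_force: [-0.8, 0.0, -0.4]
grip_width: 0.602
```

```bash
python3 s.py; python3 -c "
from h import *
im=img('side','s10')
for s,c,r in files(im): print(s,ray('side',*r[0],.010))"
```

```text
29.5 [ 0.5068 -0.314   0.126 ] [ -89.9    -0.   -139.85] F [-0.81  0.03 -0.44] w 0.602 [-42.5  35.8  91.7  -0.   52.5  97.4]
[   0   45   85   42 1342] [ 1.9860185  -0.94764716  0.01      ]
[342 164  17  16 133] [ 0.38801221 -0.35429183  0.01      ]
[257 246  24  26 183] [0.53034174 0.0425836  0.01      ]
[202 316  27  37 484] [0.57688381 0.25115255 0.01      ]
```

View pics/side_s10.png

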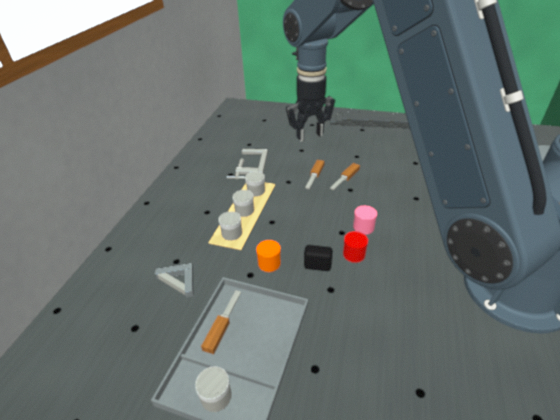

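File A lies in the long bay with its handle towards the tin bay. Finish the turn over file B.

Call:
step_arm([
  {"delta_pos":[-0.003,-0.004,0],"angular":[0,0,-7.5],"fingers":0.6},
  {"delta_pos":[-0.003,-0.004,0],"angular":[0,0,-7.5],"fingers":0.6},
  {"delta_pos":[-0.003,-0.004,0],"angular":[0,0,-7.5],"fingers":0.6},
  {"delta_pos":[-0.003,-0.004,0],"angular":[0,0,-7.5],"fingers":0.6},
  {"delta_pos":[-0.003,-0.004,0],"angular":[0,0,-7.5],"fingers":0.6},
  {"delta_pos":[-0.003,-0.004,0],"angular":[0,0,-7.5],"fingers":0.6},
  {"delta_pos":[0,0,-0.03],"angular":[0,0,0],"fingers":0.6},
  {"delta_pos":[0,0,0],"angular":[0,0,0],"fingers":0.6},
  {"delta_pos":[0,0,0],"angular":[0,0,0],"fingers":0.6},
])

```text
time: 30.45
eef_pos: [0.4884, -0.3347, 0.0954]
ee_rot: [-90.1, -0.1, 175.6]
ft_force: [-0.5, -0.2, 0.2]
grip_width: 0.6
```

```bash
python3 s.py; python3 -c "
from h import *
im=img('side'); cv2.imwrite('pics/s11.png',cv2.resize(im[90:210,220:390],None,fx=4.5,fy=4.5))"
```

```text
30.45 [ 0.4884 -0.3347  0.0954] [-9.008e+01 -9.000e-02  1.756e+02] F [-0.54 -0.22  0.22] w 0.6 [-45.2  38.2  93.1   0.   48.8 139.2]
```

View pics/s11.png

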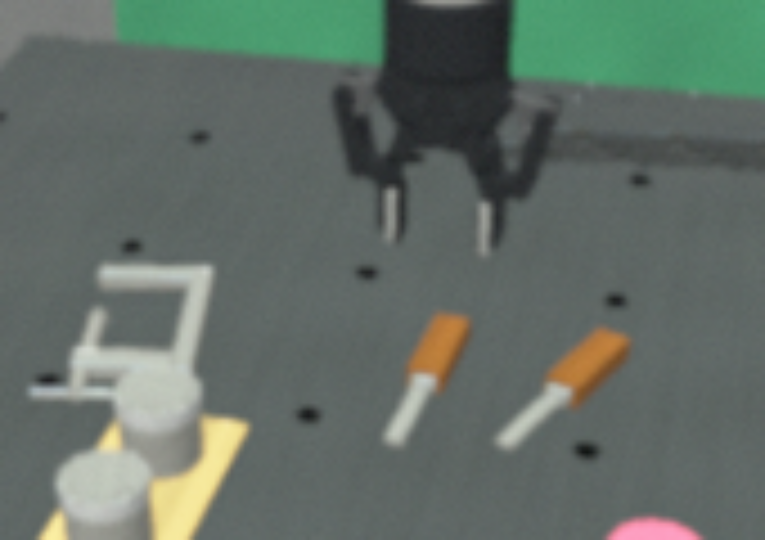

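Call:
step_arm([
  {"delta_pos":[0,-0.008,-0.02],"angular":[0,0,-0.6],"fingers":0.6},
  {"delta_pos":[0,0,-0.03],"angular":[0,0,0],"fingers":0.6},
  {"delta_pos":[0,0,-0.03],"angular":[0,0,0],"fingers":0.6},
  {"delta_pos":[0,0,-0.01],"angular":[0,0,0],"fingers":0.6},
  {"delta_pos":[0,0,-0.0035],"angular":[0,0,0],"fingers":0.6},
  {"delta_pos":[0,0,0],"angular":[0,0,0],"fingers":0.6},
  {"delta_pos":[0,0,0],"angular":[0,0,0],"fingers":0.1},
  {"delta_pos":[0,0,0],"angular":[0,0,0],"fingers":0.1},
  {"delta_pos":[0,0,0],"angular":[0,0,0],"fingers":0.1},
  {"delta_pos":[0,0,0],"angular":[0,0,0],"fingers":0.1},
  {"delta_pos":[0,0,0],"angular":[0,0,0],"fingers":0.1},
])

```text
time: 31.6
eef_pos: [0.4897, -0.3443, 0.0039]
ee_rot: [-89.9, 0.1, 174.9]
ft_force: [-0.3, 1.0, 5.9]
grip_width: 0.26
```

Call:
step_arm([
  {"delta_pos":[0,0,0.02],"angular":[0,0,0],"fingers":0.1},
  {"delta_pos":[0,0,0.04],"angular":[0,0,0],"fingers":0.1},
  {"delta_pos":[0,0,0.04],"angular":[0,0,0],"fingers":0.1},
  {"delta_pos":[0,0,0.02],"angular":[0,0,0],"fingers":0.1},
  {"delta_pos":[0,0,0],"angular":[0,0,0],"fingers":0.1},
])

```text
time: 32.1
eef_pos: [0.4906, -0.3453, 0.1261]
ee_rot: [-89.7, 0.4, 174.9]
ft_force: [0.8, -0.5, -0.9]
grip_width: 0.259
```

```bash
python3 s.py; python3 -c "
from h import *
im=img('side'); cv2.imwrite('pics/s12.png',cv2.resize(im[70:210,220:390],None,fx=4.2,fy=4.2))"
```

```text
32.1 [ 0.4906 -0.3453  0.1261] [-89.69   0.36 174.94] F [ 0.8  -0.46 -0.93] w 0.259 [-45.8  35.9  91.4  -0.   52.3 139.3]
```

View pics/s12.png

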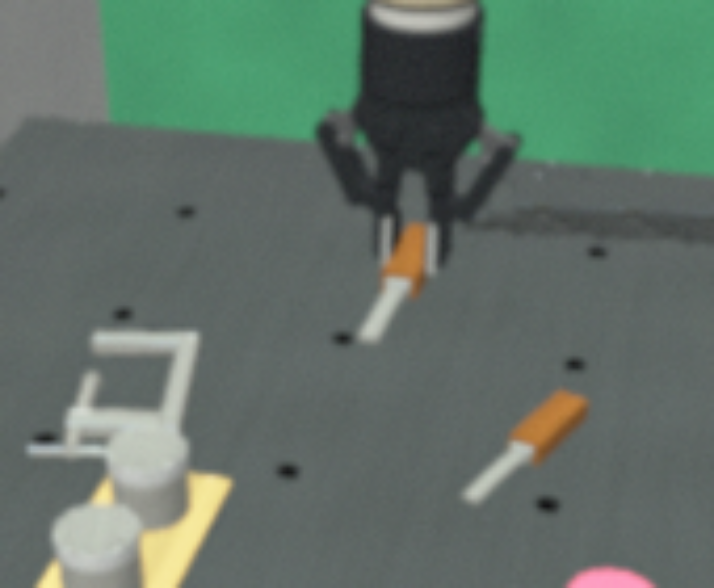

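Call:
step_arm([
  {"delta_pos":[0.0014,0.015,0],"angular":[0,0,5],"fingers":0.1},
  {"delta_pos":[0.0014,0.025,0],"angular":[0,0,7.5],"fingers":0.1},
  {"delta_pos":[0.0014,0.025,0],"angular":[0,0,7.5],"fingers":0.1},
  {"delta_pos":[0.0014,0.025,0],"angular":[0,0,7.5],"fingers":0.1},
  {"delta_pos":[0.0014,0.025,0],"angular":[0,0,7.5],"fingers":0.1},
  {"delta_pos":[0.0014,0.025,0],"angular":[0,0,7.5],"fingers":0.1},
  {"delta_pos":[0.0014,0.025,0],"angular":[0,0,7.5],"fingers":0.1},
  {"delta_pos":[0.0014,0.025,0],"angular":[0,0,7.5],"fingers":0.1},
  {"delta_pos":[0.0014,0.025,0],"angular":[0,0,7.5],"fingers":0.1},
  {"delta_pos":[0.0014,0.025,0],"angular":[0,0,7.5],"fingers":0.1},
  {"delta_pos":[0.0014,0.025,0],"angular":[0,0,7.5],"fingers":0.1},
  {"delta_pos":[0.0014,0.025,0],"angular":[0,0,7.5],"fingers":0.1},
])

```text
time: 33.35
eef_pos: [0.5042, -0.0521, 0.1205]
ee_rot: [-90.2, 0.0, -97.3]
ft_force: [0.5, -0.0, 0.0]
grip_width: 0.265
```

Call:
step_arm([
  {"delta_pos":[0.0014,0.025,0],"angular":[0,0,7.5],"fingers":0.1},
  {"delta_pos":[0.0014,0.025,0],"angular":[0,0,7.5],"fingers":0.1},
  {"delta_pos":[0.0014,0.025,0],"angular":[0,0,7.5],"fingers":0.1},
  {"delta_pos":[0.0014,0.025,0],"angular":[0,0,7.5],"fingers":0.1},
  {"delta_pos":[0.0014,0.025,0],"angular":[0,0,7.5],"fingers":0.1},
  {"delta_pos":[0.0014,0.025,0],"angular":[0,0,7.5],"fingers":0.1},
  {"delta_pos":[0.0014,0.025,0],"angular":[0,0,7.5],"fingers":0.1},
  {"delta_pos":[0.0014,0.025,0],"angular":[0,0,7.5],"fingers":0.1},
  {"delta_pos":[0.0014,0.025,0],"angular":[0,0,7.5],"fingers":0.1},
  {"delta_pos":[0.0014,0.025,0],"angular":[0,0,7.5],"fingers":0.1},
  {"delta_pos":[0.0014,0.025,0],"angular":[0,0,7.5],"fingers":0.1},
  {"delta_pos":[0.0014,0.03,0],"angular":[0,0,7.5],"fingers":0.1},
])

```text
time: 34.55
eef_pos: [0.521, 0.2517, 0.1201]
ee_rot: [-90.1, 0.2, -7.3]
ft_force: [0.5, -0.1, -0.9]
grip_width: 0.265
```

Call:
step_arm([
  {"delta_pos":[0,0,-0.02],"angular":[0,0,3],"fingers":0.1},
  {"delta_pos":[0,0,0],"angular":[0,0,0],"fingers":0.1},
  {"delta_pos":[0,0,0],"angular":[0,0,0],"fingers":0.1},
])

```text
time: 34.85
eef_pos: [0.5209, 0.2509, 0.1006]
ee_rot: [-90.1, 0.2, -4.6]
ft_force: [0.4, -0.1, -1.3]
grip_width: 0.26
```

```bash
python3 s.py; python3 -c "
from h import *
im=img('side'); cv2.imwrite('pics/s13.png',cv2.resize(im[200:400,130:340],None,fx=3.,fy=3.))"
```

```text
34.85 [0.5209 0.2509 0.1006] [-90.09   0.24  -4.64] F [ 0.35 -0.05 -1.35] w 0.26 [14.7 37.  95.  -0.  48.3 19.3]
```

View pics/s13.png

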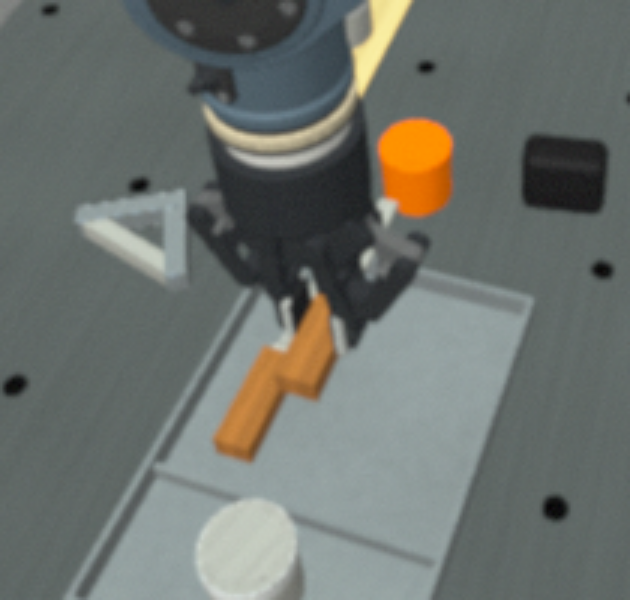

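Call:
step_arm([
  {"delta_pos":[0.001,0,-0.03],"angular":[0,0,0],"fingers":0.1},
  {"delta_pos":[0,0,-0.03],"angular":[0,0,0],"fingers":0.1},
  {"delta_pos":[0,0,-0.02],"angular":[0,0,0],"fingers":0.1},
  {"delta_pos":[0,0,-0.008],"angular":[0,0,0],"fingers":0.1},
  {"delta_pos":[0,0,0],"angular":[0,0,0],"fingers":0.1},
  {"delta_pos":[0,0,0],"angular":[0,0,0],"fingers":0.1},
])

```text
time: 35.5
eef_pos: [0.5243, 0.2513, 0.0151]
ee_rot: [-90.0, -0.1, -4.6]
ft_force: [-0.1, 0.6, -0.5]
grip_width: 0.259
```

Call:
step_arm([
  {"delta_pos":[0,0,-0.003],"angular":[0,0,0],"fingers":0.1},
  {"delta_pos":[0,0,0],"angular":[0,0,0],"fingers":0.1},
])

```text
time: 35.7
eef_pos: [0.5239, 0.2516, 0.012]
ee_rot: [-90.0, -0.1, -4.6]
ft_force: [1.0, 1.0, -0.8]
grip_width: 0.264
```

Call:
step_arm([
  {"delta_pos":[0,0,-0.0015],"angular":[0,0,0],"fingers":0.1},
  {"delta_pos":[0,0,0],"angular":[0,0,0],"fingers":0.1},
])

```text
time: 35.9
eef_pos: [0.5235, 0.2515, 0.0099]
ee_rot: [-90.0, -0.0, -4.6]
ft_force: [-1.1, -0.3, -0.5]
grip_width: 0.257
```

Call:
step_arm([
  {"delta_pos":[0,0,-0.002],"angular":[0,0,0],"fingers":0.1},
  {"delta_pos":[0,0,0],"angular":[0,0,0],"fingers":0.1},
])

```text
time: 36.1
eef_pos: [0.5237, 0.2516, 0.0079]
ee_rot: [-90.0, -0.0, -4.6]
ft_force: [0.3, -0.3, 1.7]
grip_width: 0.26
```

Call:
step_arm([
  {"delta_pos":[0,0,-0.0015],"angular":[0,0,0],"fingers":0.1},
  {"delta_pos":[0,0,0],"angular":[0,0,0],"fingers":0.1},
])

```text
time: 36.3
eef_pos: [0.5237, 0.2516, 0.0079]
ee_rot: [-90.0, -0.0, -4.6]
ft_force: [-2.1, -1.2, 11.2]
grip_width: 0.257
```

Call:
step_arm([
  {"delta_pos":[0,0,0],"angular":[0,0,0],"fingers":0.42},
  {"delta_pos":[0,0,0],"angular":[0,0,0],"fingers":0.42},
  {"delta_pos":[0,0,0],"angular":[0,0,0],"fingers":0.42},
  {"delta_pos":[0,0,0.02],"angular":[0,0,0],"fingers":0.42},
  {"delta_pos":[0,0,0.04],"angular":[0,0,0],"fingers":0.42},
  {"delta_pos":[0,0,0.04],"angular":[0,0,0],"fingers":0.42},
  {"delta_pos":[-0.005,-0.023,0.02],"angular":[0,0,-7.6],"fingers":0.6},
  {"delta_pos":[-0.005,-0.023,0],"angular":[0,0,-7.6],"fingers":0.6},
  {"delta_pos":[-0.005,-0.023,0],"angular":[0,0,-7.6],"fingers":0.6},
  {"delta_pos":[-0.005,-0.023,0],"angular":[0,0,-7.6],"fingers":0.6},
  {"delta_pos":[-0.005,-0.023,0],"angular":[0,0,-7.6],"fingers":0.6},
  {"delta_pos":[-0.005,-0.023,0],"angular":[0,0,-7.6],"fingers":0.6},
])

```text
time: 37.5
eef_pos: [0.493, 0.1126, 0.1259]
ee_rot: [-90.0, 0.0, -50.5]
ft_force: [0.6, 0.4, 0.1]
grip_width: 0.602
```

Call:
step_arm([
  {"delta_pos":[-0.005,-0.023,0],"angular":[0,0,-7.6],"fingers":0.6},
  {"delta_pos":[-0.005,-0.023,0],"angular":[0,0,-7.6],"fingers":0.6},
  {"delta_pos":[-0.005,-0.023,0],"angular":[0,0,-7.6],"fingers":0.6},
  {"delta_pos":[-0.005,-0.023,0],"angular":[0,0,-7.6],"fingers":0.6},
  {"delta_pos":[-0.005,-0.023,0],"angular":[0,0,-7.6],"fingers":0.6},
  {"delta_pos":[-0.005,-0.023,0],"angular":[0,0,-7.6],"fingers":0.6},
  {"delta_pos":[-0.005,-0.023,0],"angular":[0,0,-7.6],"fingers":0.6},
  {"delta_pos":[-0.005,-0.023,0],"angular":[0,0,-7.6],"fingers":0.6},
  {"delta_pos":[-0.005,-0.023,0],"angular":[0,0,-7.6],"fingers":0.6},
  {"delta_pos":[-0.005,-0.023,0],"angular":[0,0,-7.6],"fingers":0.6},
  {"delta_pos":[-0.005,-0.023,0],"angular":[0,0,-7.6],"fingers":0.6},
  {"delta_pos":[-0.005,-0.023,0],"angular":[0,0,-7.6],"fingers":0.6},
])

```text
time: 38.7
eef_pos: [0.4331, -0.1634, 0.126]
ee_rot: [-90.0, -0.0, -141.7]
ft_force: [-0.8, -0.6, -0.4]
grip_width: 0.601
```

Call:
step_arm([
  {"delta_pos":[-0.005,-0.023,0],"angular":[0,0,-7.6],"fingers":0.6},
  {"delta_pos":[-0.005,-0.023,0],"angular":[0,0,-7.6],"fingers":0.6},
  {"delta_pos":[-0.005,-0.023,0],"angular":[0,0,-7.6],"fingers":0.6},
  {"delta_pos":[-0.005,-0.023,0],"angular":[0,0,-7.6],"fingers":0.6},
  {"delta_pos":[-0.005,-0.023,0],"angular":[0,0,-7.6],"fingers":0.6},
  {"delta_pos":[-0.005,-0.023,0],"angular":[0,0,-7.6],"fingers":0.6},
  {"delta_pos":[0,0,-0.02],"angular":[0,0,-7.6],"fingers":0.6},
  {"delta_pos":[0,0,0],"angular":[0,0,0],"fingers":0.6},
  {"delta_pos":[0,0,0],"angular":[0,0,0],"fingers":0.6},
])

```text
time: 39.6
eef_pos: [0.4029, -0.2998, 0.1058]
ee_rot: [-90.1, -0.1, 165.6]
ft_force: [1.0, -0.5, 0.8]
grip_width: 0.6
```

```bash
python3 s.py; python3 -c "
from h import *
im=img('side','s14')
for s,c,r in files(im): print(s,ray('side',*r[0],.010))"
```

```text
39.6 [ 0.4029 -0.2998  0.1058] [-9.0080e+01 -1.1000e-01  1.6559e+02] F [ 0.96 -0.49  0.75] w 0.6 [-49.4  32.4 105.9   0.   41.9 145. ]
[   0   45   85   42 1340] [ 1.9860185  -0.94764716  0.01      ]
[342 164  17  16 134] [ 0.38801221 -0.35429183  0.01      ]
[257 246  24  26 173] [0.53034174 0.0425836  0.01      ]
[202 316  27  37 485] [0.57688381 0.25115255 0.01      ]
[227 323  26  38 494] [0.5256237  0.25455417 0.01      ]
```

View pics/side_s14.png

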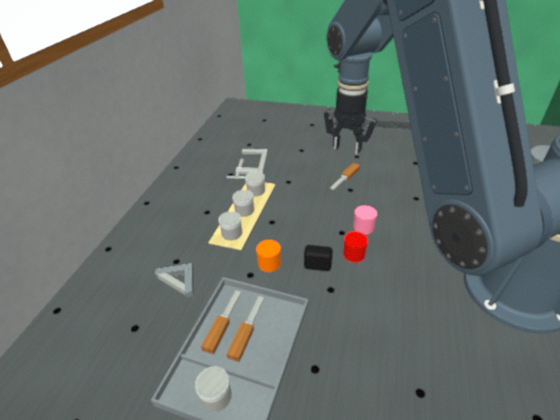

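Two files lie side by side in the tray. Now over file C at (0.391, -0.347).

Call:
step_arm([
  {"delta_pos":[-0.004,-0.016,0],"angular":[0,0,-3],"fingers":0.6},
  {"delta_pos":[-0.004,-0.016,0],"angular":[0,0,-3],"fingers":0.6},
  {"delta_pos":[-0.004,-0.0155,0],"angular":[0,0,-2.6],"fingers":0.6},
  {"delta_pos":[0,0,-0.03],"angular":[0,0,0],"fingers":0.6},
  {"delta_pos":[0,0,-0.03],"angular":[0,0,0],"fingers":0.6},
  {"delta_pos":[0,0,0],"angular":[0,0,0],"fingers":0.6},
  {"delta_pos":[0,0,0],"angular":[0,0,0],"fingers":0.6},
])

```text
time: 40.35
eef_pos: [0.3911, -0.3489, 0.0462]
ee_rot: [-90.0, -0.0, 156.7]
ft_force: [0.2, -1.2, 0.2]
grip_width: 0.602
```

```bash
python3 s.py; python3 -c "
from h import *
im=img('side'); cv2.imwrite('pics/s15.png',cv2.resize(im[90:210,260:430],None,fx=4.5,fy=4.5))"
```

```text
40.35 [ 0.3911 -0.3489  0.0462] [-9.0020e+01 -3.0000e-02  1.5673e+02] F [ 0.15 -1.22  0.24] w 0.602 [-54.   39.6 104.5  -0.   35.9 149.3]
```

View pics/s15.png

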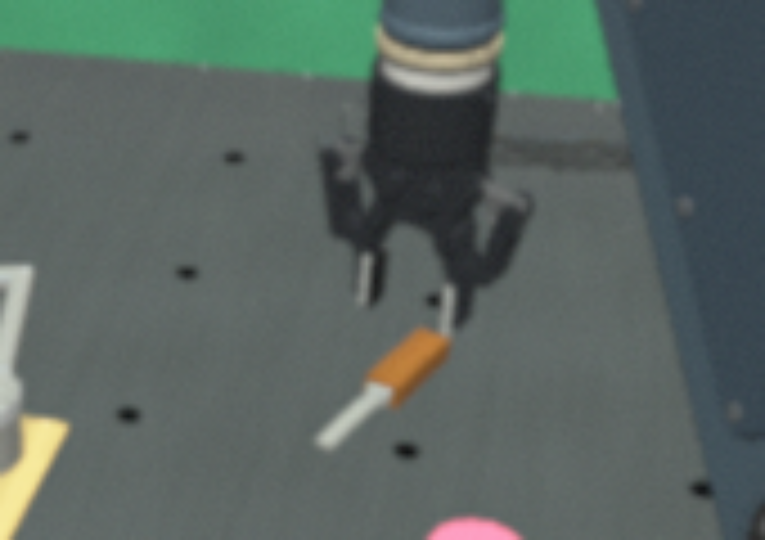

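Call:
step_arm([
  {"delta_pos":[0,0.001,-0.025],"angular":[0,0,0],"fingers":0.6},
  {"delta_pos":[0,0,-0.014],"angular":[0,0,0],"fingers":0.6},
  {"delta_pos":[0,0,-0.005],"angular":[0,0,0],"fingers":0.6},
  {"delta_pos":[0,0,0],"angular":[0,0,0],"fingers":0.6},
  {"delta_pos":[0,0,0],"angular":[0,0,0],"fingers":0.1},
  {"delta_pos":[0,0,0],"angular":[0,0,0],"fingers":0.1},
  {"delta_pos":[0,0,0],"angular":[0,0,0],"fingers":0.1},
  {"delta_pos":[0,0,0],"angular":[0,0,0],"fingers":0.1},
  {"delta_pos":[0,0,0],"angular":[0,0,0],"fingers":0.1},
])

```text
time: 41.3
eef_pos: [0.3918, -0.3475, 0.0032]
ee_rot: [-89.9, 0.1, 156.8]
ft_force: [-0.6, -0.0, 6.4]
grip_width: 0.26
```

Call:
step_arm([
  {"delta_pos":[0,0,0.02],"angular":[0,0,0],"fingers":0.1},
  {"delta_pos":[0,0,0.04],"angular":[0,0,0],"fingers":0.1},
  {"delta_pos":[0,0,0.04],"angular":[0,0,0],"fingers":0.1},
  {"delta_pos":[0,0,0.02],"angular":[0,0,0],"fingers":0.1},
  {"delta_pos":[0,0,0],"angular":[0,0,0],"fingers":0.1},
])

```text
time: 41.8
eef_pos: [0.3928, -0.3487, 0.1252]
ee_rot: [-89.8, 0.4, 156.8]
ft_force: [0.0, -1.1, -1.7]
grip_width: 0.259
```

```bash
python3 s.py; python3 -c "
from h import *
im=img('side'); cv2.imwrite('pics/s16.png',cv2.resize(im[70:210,260:430],None,fx=4.2,fy=4.2))"
```

```text
41.8 [ 0.3928 -0.3487  0.1252] [-89.79   0.35 156.84] F [ 0.03 -1.08 -1.67] w 0.259 [-53.8  31.5 102.3  -0.   45.8 149.4]
```

View pics/s16.png

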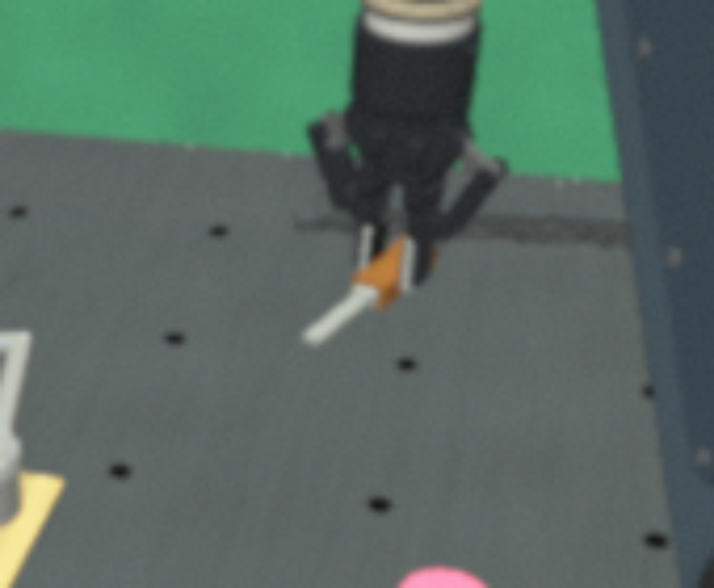

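Call:
step_arm([
  {"delta_pos":[0.006,0.01,0],"angular":[0,0,3.7],"fingers":0.1},
  {"delta_pos":[0.003,0.0232,0],"angular":[0,0,7.5],"fingers":0.1},
  {"delta_pos":[0.003,0.0232,0],"angular":[0,0,7.5],"fingers":0.1},
  {"delta_pos":[0.003,0.0232,0],"angular":[0,0,7.5],"fingers":0.1},
  {"delta_pos":[0.003,0.0232,0],"angular":[0,0,7.5],"fingers":0.1},
  {"delta_pos":[0.003,0.0232,0],"angular":[0,0,7.5],"fingers":0.1},
  {"delta_pos":[0.003,0.0232,0],"angular":[0,0,7.5],"fingers":0.1},
  {"delta_pos":[0.003,0.0232,0],"angular":[0,0,7.5],"fingers":0.1},
  {"delta_pos":[0.003,0.0232,0],"angular":[0,0,7.5],"fingers":0.1},
  {"delta_pos":[0.003,0.0232,0],"angular":[0,0,7.5],"fingers":0.1},
  {"delta_pos":[0.003,0.0232,0],"angular":[0,0,7.5],"fingers":0.1},
  {"delta_pos":[0.003,0.0232,0],"angular":[0,0,7.5],"fingers":0.1},
])

```text
time: 43.05
eef_pos: [0.4293, -0.0804, 0.1206]
ee_rot: [-90.2, -0.0, -116.7]
ft_force: [0.8, -0.1, -2.0]
grip_width: 0.259
```

Call:
step_arm([
  {"delta_pos":[0.003,0.0232,0],"angular":[0,0,7.5],"fingers":0.1},
  {"delta_pos":[0.003,0.0232,0],"angular":[0,0,7.5],"fingers":0.1},
  {"delta_pos":[0.003,0.0232,0],"angular":[0,0,7.5],"fingers":0.1},
  {"delta_pos":[0.003,0.0232,0],"angular":[0,0,7.5],"fingers":0.1},
  {"delta_pos":[0.003,0.0232,0],"angular":[0,0,7.5],"fingers":0.1},
  {"delta_pos":[0.003,0.0232,0],"angular":[0,0,7.5],"fingers":0.1},
  {"delta_pos":[0.003,0.0232,0],"angular":[0,0,7.5],"fingers":0.1},
  {"delta_pos":[0.003,0.0232,0],"angular":[0,0,7.5],"fingers":0.1},
  {"delta_pos":[0.003,0.0232,0],"angular":[0,0,7.5],"fingers":0.1},
  {"delta_pos":[0.003,0.0232,0],"angular":[0,0,7.5],"fingers":0.1},
  {"delta_pos":[0.003,0.0232,0],"angular":[0,0,7.5],"fingers":0.1},
  {"delta_pos":[0.003,0.0232,0],"angular":[0,0,7.5],"fingers":0.1},
])

```text
time: 44.25
eef_pos: [0.4651, 0.1973, 0.1203]
ee_rot: [-90.1, 0.2, -26.7]
ft_force: [1.0, 0.7, -0.8]
grip_width: 0.265
```

Call:
step_arm([
  {"delta_pos":[0.003,0.0232,0],"angular":[0,0,7.5],"fingers":0.1},
  {"delta_pos":[0.003,0.0232,0],"angular":[0,0,7.5],"fingers":0.1},
  {"delta_pos":[0.003,0.0232,0],"angular":[0,0,7.5],"fingers":0.1},
  {"delta_pos":[0,0,-0.02],"angular":[0,0,0],"fingers":0.1},
  {"delta_pos":[0,0,0],"angular":[0,0,0],"fingers":0.1},
  {"delta_pos":[0,0,0],"angular":[0,0,0],"fingers":0.1},
])

```text
time: 44.85
eef_pos: [0.4739, 0.2655, 0.1005]
ee_rot: [-90.1, 0.2, -4.5]
ft_force: [0.1, -0.1, -1.2]
grip_width: 0.265
```

```bash
python3 s.py; python3 -c "
from h import *
im=img('side'); cv2.imwrite('pics/s17.png',cv2.resize(im[200:400,130:340],None,fx=3.,fy=3.))"
```

```text
44.85 [0.4739 0.2655 0.1005] [-90.11   0.25  -4.48] F [ 0.09 -0.08 -1.16] w 0.265 [ 17.5  35.1 100.1  -0.   45.1  22. ]
```

View pics/s17.png

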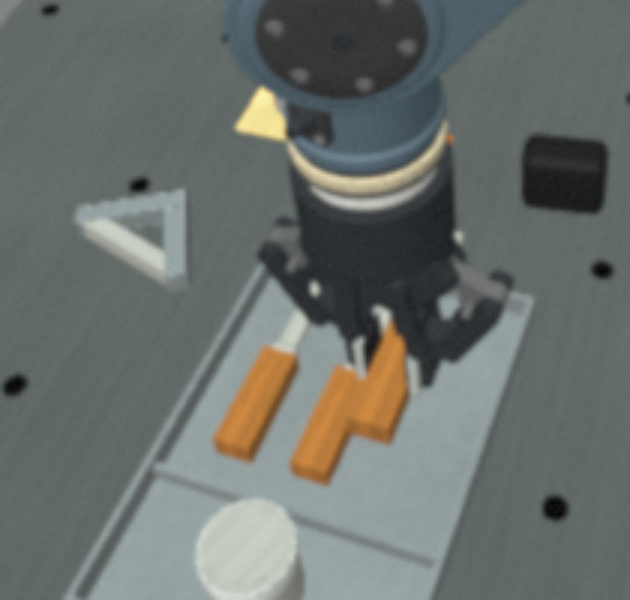

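Call:
step_arm([
  {"delta_pos":[-0.005,-0.0095,-0.02],"angular":[0,0,0],"fingers":0.1},
  {"delta_pos":[0,0,-0.03],"angular":[0,0,0],"fingers":0.1},
  {"delta_pos":[0,0,-0.03],"angular":[0,0,0],"fingers":0.1},
  {"delta_pos":[0,0,-0.009],"angular":[0,0,0],"fingers":0.1},
  {"delta_pos":[0,0,0],"angular":[0,0,0],"fingers":0.1},
  {"delta_pos":[0,0,0],"angular":[0,0,0],"fingers":0.1},
  {"delta_pos":[0,0,-0.002],"angular":[0,0,0],"fingers":0.1},
  {"delta_pos":[0,0,0],"angular":[0,0,0],"fingers":0.1},
])

```text
time: 45.7
eef_pos: [0.4712, 0.2569, 0.0123]
ee_rot: [-90.0, -0.1, -4.5]
ft_force: [-0.7, 0.1, -0.9]
grip_width: 0.263
```

Call:
step_arm([
  {"delta_pos":[0,0,-0.002],"angular":[0,0,0],"fingers":0.1},
  {"delta_pos":[0,0,0],"angular":[0,0,0],"fingers":0.1},
])

```text
time: 45.9
eef_pos: [0.4706, 0.2568, 0.0095]
ee_rot: [-90.0, -0.0, -4.5]
ft_force: [-0.5, -0.2, 0.5]
grip_width: 0.261
```

Call:
step_arm([
  {"delta_pos":[0,0,-0.0015],"angular":[0,0,0],"fingers":0.1},
  {"delta_pos":[0,0,0],"angular":[0,0,0],"fingers":0.1},
])

```text
time: 46.1
eef_pos: [0.4703, 0.2567, 0.0076]
ee_rot: [-90.0, 0.0, -4.5]
ft_force: [-0.8, -0.3, -1.1]
grip_width: 0.263
```

Call:
step_arm([
  {"delta_pos":[0,0,-0.001],"angular":[0,0,0],"fingers":0.1},
  {"delta_pos":[0,0,0],"angular":[0,0,0],"fingers":0.1},
])

```text
time: 46.3
eef_pos: [0.4704, 0.2567, 0.0072]
ee_rot: [-90.0, -0.0, -4.5]
ft_force: [-0.7, -0.9, 4.0]
grip_width: 0.26
```

Call:
step_arm([
  {"delta_pos":[0,0,0],"angular":[0,0,0],"fingers":0.42},
  {"delta_pos":[0,0,0],"angular":[0,0,0],"fingers":0.42},
  {"delta_pos":[0,0,0],"angular":[0,0,0],"fingers":0.42},
  {"delta_pos":[0,0,0.02],"angular":[0,0,0],"fingers":0.42},
  {"delta_pos":[0,0,0.04],"angular":[0,0,0],"fingers":0.42},
  {"delta_pos":[0,0,0.04],"angular":[0,0,0],"fingers":0.42},
  {"delta_pos":[0,-0.02,0.04],"angular":[0,0,0],"fingers":0.42},
  {"delta_pos":[0,-0.045,0.02],"angular":[0,0,0],"fingers":0.42},
  {"delta_pos":[0,-0.05,0],"angular":[0,0,0],"fingers":0.42},
  {"delta_pos":[0,-0.05,0],"angular":[0,0,0],"fingers":0.42},
  {"delta_pos":[0,-0.05,0],"angular":[0,0,0],"fingers":0.42},
  {"delta_pos":[0,-0.05,0],"angular":[0,0,0],"fingers":0.42},
])

```text
time: 47.5
eef_pos: [0.4701, -0.0101, 0.1669]
ee_rot: [-90.0, -0.0, -4.4]
ft_force: [-0.5, 0.3, 0.5]
grip_width: 0.422
```

Call:
step_arm([
  {"delta_pos":[0,-0.05,0],"angular":[0,0,0],"fingers":0.42},
  {"delta_pos":[0,-0.05,0],"angular":[0,0,0],"fingers":0.42},
  {"delta_pos":[0,-0.05,0],"angular":[0,0,0],"fingers":0.42},
  {"delta_pos":[0,-0.05,0],"angular":[0,0,0],"fingers":0.42},
  {"delta_pos":[0,-0.05,0],"angular":[0,0,0],"fingers":0.42},
  {"delta_pos":[0,-0.05,0],"angular":[0,0,0],"fingers":0.42},
  {"delta_pos":[0,0,0],"angular":[0,0,0],"fingers":0.42},
  {"delta_pos":[0,0,0],"angular":[0,0,0],"fingers":0.42},
])

```text
time: 48.3
eef_pos: [0.4698, -0.3092, 0.1662]
ee_rot: [-89.9, 0.0, -4.6]
ft_force: [-1.0, 0.3, -1.2]
grip_width: 0.417
```

```bash
python3 s.py; python3 -c "
from h import *
im=img('side','s18')
t=img('top','t18')
for s,c in tins(t): print('tin',s,c.round(1),ray('top',*c,0.054).round(4))
T=np.array([.5245,.2654]);a=np.radians(-4.5);R=np.array([[np.cos(a),-np.sin(a)],[np.sin(a),np.cos(a)]])
for s,c,r in files(t):
  p=ray('top',*r[0],.018); print('file',s,r,p.round(4),'tray',(R.T@(p[:2]-T)).round(4))
cv2.imwrite('pics/t18c.png',cv2.resize(t[130:270,50:370],None,fx=2.5,fy=2.5))
"
```

```text
48.3 [ 0.4698 -0.3092  0.1662] [-8.995e+01  4.000e-02 -4.630e+00] F [-0.98  0.31 -1.25] w 0.417 [-44.7  30.3  94.8   0.   54.9 -40.1]
tin [366 127  13  34 325] [371.8 143.6] [ 0.6761 -0.2802  0.054 ]
tin [248 145  22  24 454] [258.6 156.7] [ 0.6444 -0.0251  0.054 ]
tin [288 147  23  23 460] [298.8 158.1] [ 0.642  -0.1153  0.054 ]
tin [327 149  23  23 451] [338.1 160.2] [ 0.6378 -0.2037  0.054 ]
tin [161 181  32  19 389] [179.  191.2] [0.5662 0.1508 0.054 ]
tin [ 74 194  24  25 509] [ 85.4 205.9] [0.5326 0.3552 0.054 ]
tin [171 201  20  41 576] [180.7 219.6] [0.5031 0.1463 0.054 ]
tin [151 232  19  11 201] [159.7 237.1] [0.4644 0.1916 0.054 ]
file [125 185  29  10 233] ((138.92257690429688, 189.16152954101562), (28.337095260620117, 8.181838035583496), 3.8140745162963867) [0.5745 0.2506 0.018 ] tray [ 0.051  -0.0108]
file [123 207  29   9 220] ((137.01034545898438, 210.82412719726562), (28.42146110534668, 7.751307010650635), 3.3664605617523193) [0.5245 0.254  0.018 ] tray [ 0.0009 -0.0114]
file [119 230  30  10 228] ((133.53233337402344, 234.07940673828125), (28.99127769470215, 7.8997392654418945), 4.39870548248291) [0.4712 0.2608 0.018 ] tray [-0.0528 -0.0088]
```

View pics/side_s18.png

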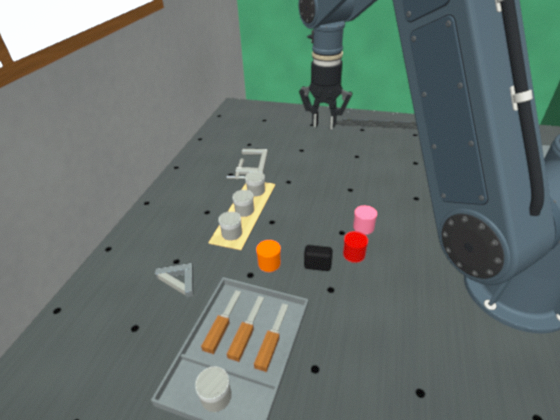

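View pics/top_t18.png

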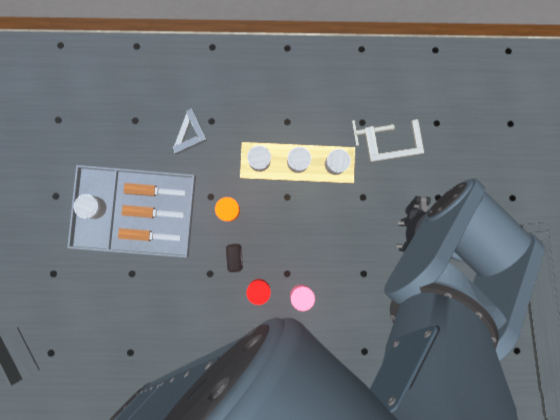

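All four tins and three files are in place in both views, and the arm is clear. Handing in.

```bash
python3 -c "
from bench import env
print(env.finish_job())"; python3 s.py
```

```text
the job is handed in; nothing more can be done
None
the job is handed in; nothing more can be done
```

The job is packed and was handed in at about 48 s of the 208 s allowed.

**Tins:** The first tin I lifted (at 0.528, -0.071) pulled about 5 N, so it is the full one, and it stands in the small bay. The other three pulled about 0.6–2 N, so they are empty. They stand upright near the middle of the board at y = -0.025, -0.115 and -0.204.

**Files:** All three lie in the long bay with their handles towards the full tin. In the tray frame the handle centres are at x = +51, +1 and -53 mm and y ≈ -10 mm. They appear to lie within about 2° of the tray's long direction.

**Last checks:** The final top and side pictures agreed, and the square, clamp, tape and coloured tins look to be where they started. I saw no object knocked aside during the run. The hand-in gave no verdict. I judged upright and flat only from the pictures and from the contact felt at each placing. The first file's contact was too slight to register, but the pictures show it lying like the others. No check failed.

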